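Hang the shelf and stack the button boxes

ROBOT

A 7-joint arm with a two-finger parallel gripper is mounted at the origin on the work surface. World frame = base frame: x ahead of the robot, y to its left, z up, the work surface at z = 0. Lengths are in m, angles in rad, forces in N, time in s.
With the tool pointing down it reaches from about 0.4 to 0.85 m from the base axis. Payload 4.5 kg.
Tool frame: the origin (TCP) lies midway between the tips of the shut fingers; the grasp point (between the pads) lies r.grip_point_offset behind it (r.grip_point_offset is the distance from the TCP to the grasp point, in m); z points along the fingers, y is the line along which they close (so a half turn about z gives the same grasp; the last joint's range is limited). The gripper opens to 88 mm and grips with 3 to 60 N. Pads are 18 mm wide; open, the fingers measure 123 mm over their backs; the gripper's body (75 mm by 187 mm) begins 45 mm behind the grasp point.
Start: joints at [1.326, 0.689, -0.195, 1.565, 0.157, 0.902, -0.215], TCP at [0.172, -0.601, 0.209] pointing down, gripper open.
Joint ranges: [-3.01, 3.01], [-0.46, 2.08], [-1.47, 1.51], [0.13, 2.56], [-1, 4.14], [0.04, 2.09], [-2.66, 2.66]. Speed limits (rad/s): [2.57, 2.57, 3.14, 3.14, 3.14, 3.14, 3.14].

INTERFACE

Orientations are given as a unit quaternion [x, y, z, w].
In Python, from plant import r gives the robot as it stands.
- The arm moves only by the shell command python3 -m jog 'ROWS' [FORCE]. ROWS is JSON, a list of rows, each an object of numbers: "wx", "wy", "wz": the turn, a rotation vector about the world's x, y, z as a fraction of full scale; "dx", "dy", "dz": the shift along the world's x, y, z as a fraction of full scale; "hand": the closure, from 0 (fully open) to 1 (shut). In form: [{"wx": .., "wy": .., "wz": .., "dx": .., "dy": .., "dz": .., "hand": ..}, ...]. A call has 1 to 5 rows; each row shifts and turns the commanded pose from where the row before left it; what a row does not reach is not made up. Full scale, the value 1, is 0.25 m for a shift and 2 rad for a turn. A row lasts 1/12 s, in which the tool goes at most 41.7 mm and 7.16 degrees, less where a joint would pass 70% of its speed; a pose out of reach is approached as far as the arm can. A call with a number of a shift or a turn outside -1 to 1 is refused whole. A call with a gripper value outside its range is refused whole. The fingers move at their own pace and stop on an object; FORCE is the grip in N (left out, the last holds). Time passes only in rows, so rows that do not move let the fingers close. It gives the time, the measured TCP pose, the force, the opening and the grip force at its end, in the units of the state.
- r.get_state(): the state, without advancing time (a new reading comes with each control period).
- r.snapshot(name): name is "side" or "top"; returns the picture (400x640x3 uint8, red, green, blue); there is no depth.
- r.camera_info(name): a dict with "mtx" (3x3 intrinsics, pixels), "R" (3x3) and "t" (3): a world point X has camera coordinates R X + t. Camera axes: x right, y down, z forward; pixel columns grow to the right and rows downward; lengths in m; the calibration is good to about 2 mm. A picture is of the moment at which its call begins. camera_info takes no time and is no camera call.
- r.finish_job(): hands the job in; it is judged then, once.
Trained networks look in the newest picture that a camera, given by its name, has taken for a name from the list of things; names that differ only in an ending like _2 or _b are one class to them, and where a whole thing is asked for, a point or a joint stands for the part that bears it (a point fixed in the world has none). Each returns a list of dicts, best first, with "p" (0 to 1); they miss things now and then, are a little off and sometimes report something else, mostly with a low value. They report only what shows in the picture. A call takes as long as a camera call.
- r.search_frame(camera, query): "bbox" ([left, top, right, bottom] in pixels, round what is visible of it).
- r.masks_of(camera, query): "region" (400x640 bool, what is visible of it) and "bbox" ([left, top, right, bottom] in pixels, round what is visible of it).
The state is a dict: "clock": time; "q": joint angles; "qd": joint speeds; "joint_torque": joint torques, N m; "tool_pos": TCP position; "eef_rot": TCP orientation; "contact_force": force on the tool from outside, world axes, zero at the start; "moment": the same for the moment, N m; "opening": opening from 0.0 (shut) to 1.0 (fully open); "finger_force": force on a finger pad.
Only numpy, scipy, OpenCV 4.12 (cv2) and the standard library are available. Lean on these libraries where they do the work, as an engineer would, in place of code of your own. Each camera call takes 0.05 s, during which the arm holds its last target. There are 200 camera calls.

TASK

Hang the loose slatted shelf on the slotted stand: hook both of its tabs into the slots in the two uprights and push it down until it is locked fully home, then let go of it. Then stack all the button boxes that are there, lids up, flush in one square column on the middle of the shelf, their notched sides facing the two ends of the shelf. Leave the iron, the thread cone and the pin tin where they are.

Things in the scene. Friction and masses are not known exactly. Their poses are not given: they have to be found in the camera images.
- stand: white steel stand fixed to the bench: two uprights 40 wide, 200 high, centred at y = +100 and -100, open between them above a 12 high base plate that lies behind their faces. Origin on the bench midway between them in the plane of their front faces (4 thick, side flanges to x = +28); -x is the robot's side. Each face has one slot, 15 wide, 88 to 122 above the bench
- slot_left (a point): middle of the lower edge of the slot in the left (+y) upright, half way through its 4 thick face: (2, 100, 88) in the stand's frame, same axes. Locked, the shelf's back edges lie on the faces, its tongues rest on these slot edges and its hooks hang behind the faces: the shelf's origin is then at (-60, 0, 50) in the stand's frame, same heading
- slot_right (a point): the same for the right (-y) upright: (2, -100, 88) in the stand's frame. The tabs go in straight back with the shelf's origin 66 to 70 above the bench, then down; the hooks wedge a little as they seat, so push with some 15 to 20 N
- shelf: loose steel shelf, about 0.45 kg, 120 deep (x), 210 wide (y), 55 high, standing on its two side plates (10 thick, at y = +100 and -100). Between their tops three slats run along y, each 16 wide and 12 thick, tops 55 up, at x = -50, 0, +50, with 34 wide gaps: lift it by the middle slat. Origin: centre of its underside; +x is its back, where the two tabs stick out
- tab_left (a point): underside of the left tab's tongue, (62, 100, 38) in the shelf's frame; comes to lie on slot_left. A tab is 8 thick (y): from the back edge (x = 60) of the side plate a tongue 38 to 48 up reaches to x = 71, with a hook at its end hanging down to 24 up; the gap between back edge and hook is 4.4 at the tongue, 6.4 at the hook's tip
- tab_right (a point): the same for the right tab: (62, -100, 38) in the shelf's frame; comes to lie on slot_right
- deck (a point): centre of the top of the shelf's middle slat, (0, 0, 55) in the shelf's frame, 105 above the bench when hung: the middle of the shelf, where the column of boxes stands
- box1: closed lidded cardboard button box, 116 long (x) x 92 wide (y) x 32 high, about 0.2 kg, flat lid. Each of its two long sides has a finger notch at the middle, 44 long and 12 deep over the whole height, so that it is 68 wide there: lift it by the notches. Origin: centre of its underside. All are alike; 4 to 6 are present, lying flat on the bench (an absent one reads None)
- box2: closed lidded cardboard button box, 116 long (x) x 92 wide (y) x 32 high, about 0.2 kg, flat lid. Each of its two long sides has a finger notch at the middle, 44 long and 12 deep over the whole height, so that it is 68 wide there: lift it by the notches. Origin: centre of its underside. All are alike; 4 to 6 are present, lying flat on the bench (an absent one reads None)
- box3: closed lidded cardboard button box, 116 long (x) x 92 wide (y) x 32 high, about 0.2 kg, flat lid. Each of its two long sides has a finger notch at the middle, 44 long and 12 deep over the whole height, so that it is 68 wide there: lift it by the notches. Origin: centre of its underside. All are alike; 4 to 6 are present, lying flat on the bench (an absent one reads None)
- box4: closed lidded cardboard button box, 116 long (x) x 92 wide (y) x 32 high, about 0.2 kg, flat lid. Each of its two long sides has a finger notch at the middle, 44 long and 12 deep over the whole height, so that it is 68 wide there: lift it by the notches. Origin: centre of its underside. All are alike; 4 to 6 are present, lying flat on the bench (an absent one reads None)
- box5: closed lidded cardboard button box, 116 long (x) x 92 wide (y) x 32 high, about 0.2 kg, flat lid. Each of its two long sides has a finger notch at the middle, 44 long and 12 deep over the whole height, so that it is 68 wide there: lift it by the notches. Origin: centre of its underside. All are alike; 4 to 6 are present, lying flat on the bench (an absent one reads None)
- box6: closed lidded cardboard button box, 116 long (x) x 92 wide (y) x 32 high, about 0.2 kg, flat lid. Each of its two long sides has a finger notch at the middle, 44 long and 12 deep over the whole height, so that it is 68 wide there: lift it by the notches. Origin: centre of its underside. All are alike; 4 to 6 are present, lying flat on the bench (an absent one reads None)
- iron: a pressing iron, 150 x 85 x 110 high, standing on the bench; origin at the centre of its underside; leave alone
- thread_cone: a cone of thread, 72 across and 115 high, standing on the bench; origin at the centre of its underside; leave alone
- pin_tin: a round flat tin, 76 across and 30 high; origin at the centre of its underside; leave alone

How it is judged:
By the outcome, as a careful person would: the job done as asked, in the order asked, and still so for the second after the job is handed in, with the robot touching nothing.
Of box1, box2, box3, box4, box5, box6 only 4 to 6 are there at a start; the rules pass over those that are not, and their reading is None.
At some moment in a run one of shelf, box1, box2 may be knocked a few centimetres aside while the robot is not near it.
It also fails if it takes over 210 s, if anything falls off the work surface, if the arm or the gripper's body presses on something with over 40 N, if the wrist force passes 120 N, or if a joint passes its speed limit or range.

## Working session

There is one attempt and no reset: what is moved stays moved. The work goes in short steps, Python scripts to look and compute and a shell command to move; the robot and the scene stay as the last step left them, time stands still between calls to the robot, and variables do not carry over. Pictures are saved under pics/ and viewed, at most 14 in all, crops included, and the job is handed in when it is done.

```bash
ls; mkdir -p pics
python3 - <<'E'
from plant import r
import cv2,numpy as np
np.set_printoptions(precision=4,suppress=True)
s=r.get_state();print(s,r.grip_point_offset)
for c in("side","top"):
    cv2.imwrite(f"pics/{c}0.png",r.snapshot(c)[:,:,::-1]);i=r.camera_info(c);print(c,i["mtx"],i["R"],i["t"],-i["R"].T@i["t"])
for q in("shelf","stand","box1","iron","thread_cone","pin_tin"):
    for c in("top","side"):print(q,c,[(np.round(d["bbox"]).tolist(),round(d["p"],2)) for d in r.search_frame(c,q)])
E
```

```text
pics
{'clock': 0.0, 'q': array([ 1.3258,  0.69  , -0.1945,  1.5663,  0.1573,  0.9025, -0.2151]), 'qd': array([-0.0008,  0.0005, -0.0011,  0.0004, -0.0012,  0.0011,  0.0001]), 'joint_torque': array([  0.0002, -52.7564,  -1.2664, -15.3429,  -0.0525,   0.0066,
         0.0002]), 'tool_pos': array([ 0.1718, -0.6002,  0.2083]), 'eef_rot': array([ 0.9903,  0.139 , -0.0002, -0.0009]), 'contact_force': array([ 0.0516, -0.0978,  0.3374]), 'moment': array([ 0.023 , -0.0211,  0.0217]), 'finger_force': 0.0, 'opening': 1.0003281703057052} 0.0187
side [[426.2417   0.     313.2509]
 [  0.     426.2417 197.5221]
 [  0.       0.       1.    ]] [[ 0.9921 -0.1241 -0.0201]
 [-0.0902 -0.5907 -0.8019]
 [ 0.0877  0.7973 -0.5972]] [-0.5718  0.153   1.0901] [ 0.4855 -0.8498  0.7622]
top [[433.4716   0.     323.4935]
 [  0.     433.4716 198.7748]
 [  0.       0.       1.    ]] [[-0.0126 -0.9999  0.0043]
 [-0.9921  0.0119 -0.1246]
 [ 0.1246 -0.0058 -0.9922]] [0.0646 0.5894 1.2632] [0.4282 0.0649 1.3266]
shelf top [([170.0, 208.0, 254.0, 270.0], 0.58), ([259.0, 131.0, 348.0, 172.0], 0.46)]
shelf side [([240.0, 
[... 214 characters left out ...]
[431.0, 177.0, 472.0, 214.0], 0.62), ([404.0, 227.0, 438.0, 272.0], 0.56)]
box1 side [([231.0, 200.0, 279.0, 233.0], 0.98), ([234.0, 281.0, 296.0, 334.0], 0.91), ([237.0, 339.0, 304.0, 395.0], 0.78), ([314.0, 316.0, 379.0, 365.0], 0.59)]
iron top [([203.0, 152.0, 243.0, 208.0], 0.91)]
iron side [([300.0, 134.0, 341.0, 167.0], 0.87)]
thread_cone top [([373.0, 127.0, 399.0, 153.0], 0.91), ([202.0, 156.0, 245.0, 210.0], 0.49)]
thread_cone side [([389.0, 283.0, 426.0, 320.0], 0.74), ([388.0, 232.0, 412.0, 273.0], 0.63)]
pin_tin top [([414.0, 137.0, 441.0, 162.0], 0.71), ([258.0, 134.0, 347.0, 174.0], 0.54)]
pin_tin side [([389.0, 283.0, 427.0, 319.0], 0.85), ([316.0, 317.0, 381.0, 366.0], 0.43)]
```

View pics/top0.png

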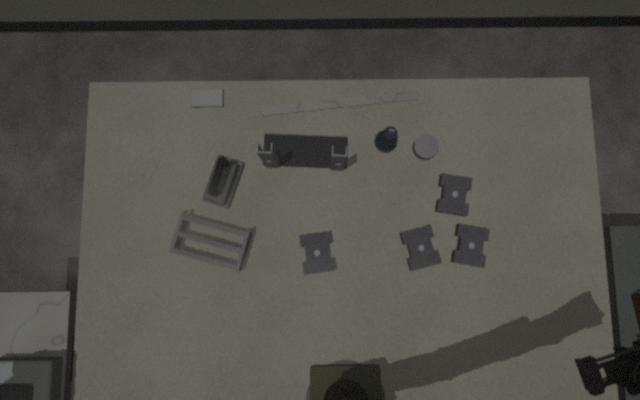

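View pics/side0.png

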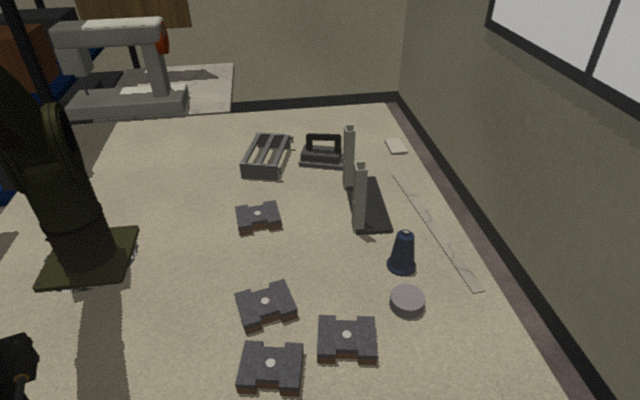

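```bash
cat > h.py <<'E'
from plant import r
import cv2,numpy as np
from scipy.optimize import minimize
np.set_printoptions(precision=4,suppress=True)
CI={c:r.camera_info(c) for c in("side","top")}
def proj(c,P):
    i=CI[c];p=(np.asarray(P,float)@i["R"].T+i["t"])@i["mtx"].T;return p[...,:2]/p[...,2:]
def ray(c,uv,z):
    i=CI[c];o=-i["R"].T@i["t"];d=i["R"].T@np.linalg.inv(i["mtx"])@[uv[0],uv[1],1];return (o+d*(z-o[2])/d[2])[:2]
def blk(x0,x1,y0,y1,z0,z1):return np.array([[x,y,z] for x in(x0,x1) for y in(y0,y1) for z in(z0,z1)])/1000
# parts: list of convex vertex sets
BOX=[blk(-58,58,-34,34,0,32)]+[blk(a,b,c,d,0,32) for a,b in((-58,-22),(22,58)) for c,d in((-46,-34),(34,46))]
SHELF=[blk(-60,60,s-5,s+5,0,55) for s in(-100,100)]+[blk(x-8,x+8,-100,100,43,55) for x in(-50,0,50)]+[blk(60,71,s-4,s+4,38,48) for s in(-100,100)]+[blk(65,71,s-4,s+4,24,48) for s in(-100,100)]
UPR=[blk(0,28,s-20,s+20,0,200) for s in(-100,100)]
def place(parts,x,y,yaw,z=0):
    c,s=np.cos(yaw),np.sin(yaw);R=np.array([[c,-s,0],[s,c,0],[0,0,1]])
    return [p@R.T+[x,y,z] for p in parts]
S=4
def render(c,parts):
    m=np.zeros((400*S,640*S),np.uint8)
    for p in parts:
        q=((proj(c,p)+.5)*S-.5)
        h=cv2.convexHull(np.round(q*16).astype(np.int32));cv2.fillConvexPoly(m,h,255,shift=4)
    return cv2.resize(m,(640,400),interpolation=cv2.INTER_AREA)/255.
def fit(masks,parts,x0,z=0,free=None):
    """masks {cam:bool}; returns pose, iou per cam"""
    def cost(p):
        t=0
        for c,m in masks.items():
            k=render(c,place(parts,p[0],p[1],p[2]*10,z));t+=1-np.minimum(k,m).sum()/np.maximum(k,m).sum()
        return t
    b=None
    for dy in x0[2]:
        p0=np.array([x0[0],x0[1],dy/10])
        o=minimize(cost,p0,method="Nelder-Mead",options=dict(initial_simplex=np.vstack([p0,p0+[.012,0,0],p0+[0,.012,0],p0+[0,0,.015]]),xatol=2e-4,fatol=1e-4,maxiter=120))
        if b is None or o.fun<b.fun:b=o
    return np.array([b.x[0],b.x[1],b.x[2]*10]),b.fun
def masks(q,cams=("top","side"),snap=True):
    out={}
    for c in cams:
        if snap:r.snapshot(c)
        out[c]=[d for d in r.masks_of(c,q) if d["p"]>.3]
    return out
def near(ds,c,X):
    u=proj(c,X);best=None
    for d in ds:
        b=d["bbox"];e=np.hypot((b[0]+b[2])/2-u[0],(b[1]+b[3])/2-u[1])
        if e<18 and(best is None or e<best[0]):best=(e,d["region"].astype(float))
    return None if best is None else best[1]
def boxes():
    M=masks("box1");res=[]
    for d in M["top"]:
        b=d["bbox"];xy=ray("top",((b[0]+b[2])/2,(b[1]+b[3])/2),.02)
        mm={"top":d["region"].astype(float)};m2=near(M["side"],"side",[*xy,.016])
        if m2 is not None:mm["side"]=m2
        p,f=fit(mm,BOX,(xy[0],xy[1],(-.5,.1,.6,1.2)));res.append((p,f/len(mm),len(mm),d["p"]))
    return res
E
python3 - <<'E'
from h import *
for q in boxes():print("box",*q)
M=masks("shelf");print([(c,d["bbox"],d["p"]) for c in M for d in M[c]])
d=M["top"][0];b=d["bbox"];xy=ray("top",((b[0]+b[2])/2,(b[1]+b[3])/2),.04);print(xy)
for cs in(("top",),("side",),("top","side")):
    mm={c:near(M[c],c,[*xy,.03]) for c in cs}
    if any(v is None for v in mm.values()):print("none",cs);continue
    print("shelf",cs,*fit(mm,SHELF,(xy[0],xy[1],(-.6,-.2,.2,.6))))
M=masks("stand");print([(c,d["bbox"],d["p"]) for c in M for d in M[c]])
for q in("slot_left","tab_left","tab_right"):
    for c in("top","side"):print(q,c,[(np.round(d["bbox"],1),round(d["p"],2)) for d in r.search_frame(c,q)])
t=r.snapshot("top")[:,:,::-1];s=r.snapshot("side")[:,:,::-1]
a=cv2.resize(t[120:280,160:360],None,fx=4,fy=3.5,interpolation=cv2.INTER_CUBIC)[:, :800]
a=cv2.resize(t[125:275,160:355],None,fx=4,fy=4,interpolation=cv2.INTER_CUBIC)
bb=cv2.resize(s[115:240,230:430],None,fx=4,fy=4,interpolation=cv2.INTER_CUBIC)
cv2.imwrite("pics/t1.png",np.clip(a*1.6,0,255));cv2.imwrite("pics/s1.png",np.clip(bb*1.3,0,255))
E
```

```text
box [0.432  0.0793 0.1065] 0.07189358716933814 2 0.74
box [ 0.442  -0.2299  0.2438] 0.05557814181969928 2 0.65
box [ 0.6019 -0.3391 -0.1719] 0.049233305919846204 2 0.56
[('top', [169.1, 208.3, 252.9, 268.5], 0.75), ('side', [237.6, 132.8, 295.2, 175.7], 0.76)]
[0.4758 0.3911]
shelf ('top',) [ 0.4668  0.3932 -0.2782] 0.1456392010070081
shelf ('side',) [ 0.4673  0.392  -0.2849] 0.07147986866534872
shelf ('top', 'side') [ 0.4667  0.3925 -0.2801] 0.222579597038973
[('top', [374.0, 125.3, 397.6, 154.2], 0.64), ('top', [256.9, 132.8, 350.1, 168.4], 0.57), ('side', [342.1, 121.5, 395.6, 232.6], 0.82)]
slot_left top [(array([255. , 135. , 347.2, 171. ]), 0.58)]
slot_left side [(array([345.2, 122.6, 392.1, 233.1]), 0.95)]
tab_left top [(array([202.9, 155.4, 241.6, 208.3]), 0.18)]
tab_left side [(array([240.1, 131.5, 293.6, 182.2]), 0.84)]
tab_right top [(array([171.3, 208.4, 250.1, 272.2]), 0.72)]
tab_right side [(array([238.4, 132.4, 292.8, 181.7]), 0.94)][ WARN:0@22.151] global loadsave.cpp:1063 imwrite_ Unsupported depth image for selected encoder is fallbacked to CV_8U.
```

View pics/t1.png

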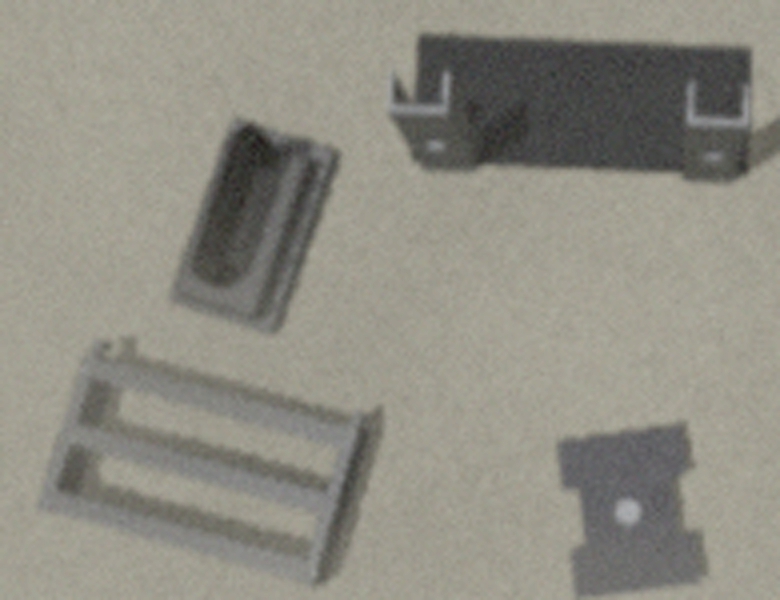

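View pics/s1.png

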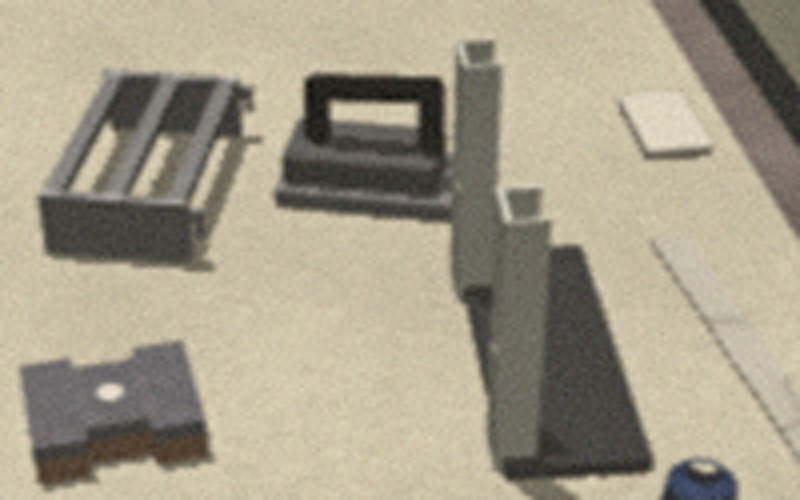

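```bash
cat >> h.py <<'E'
def avg(c,n=4):
    return np.mean([cv2.cvtColor(r.snapshot(c),cv2.COLOR_RGB2GRAY).astype(np.float32) for _ in range(n)],0)
def box_edges(b):
    x0,x1,y0,y1,z0,z1=b;E=[]
    V=[(x,y,z) for x in(x0,x1) for y in(y0,y1) for z in(z0,z1)]
    return [(p,q) for i,p in enumerate(V) for q in V[i+1:] if sum(a!=b for a,b in zip(p,q))==1]
def pts(E):
    return np.vstack([np.linspace(p,q,25) for p,q in E])/1000
STE={"top":[((0,s*80,200),(0,s*120,200)) for s in(1,-1)]+[((4,s*84,200),(4,s*116,200)) for s in(1,-1)]+[((0,s*a,200),(28,s*a,200)) for s in(1,-1) for a in(80,120)],
 "side":[((0,y,0 if y<0 else 0),(0,y,200)) for y in(-120,80)]+[((28,y,60),(28,y,200)) for y in(-120,80)]+[((0,y,200),(28,y,200)) for y in(-120,80)]+[((0,a,200),(0,b,200)) for a,b in((-120,-80),(80,120))]}
SHE={"top":[((x+e,-100,55),(x+e,100,55)) for x in(-50,0,50) for e in(-8,8)]+[((-60,s*a,55),(60,s*a,55)) for s in(1,-1) for a in(95,105)],
 "side":[((x+e,-95,55),(x+e,95,55)) for x in(-50,0,50) for e in(-8,8)]+[((-60,-105,z),(60,-105,z)) for z in(0,55)]+[((x,-105,0),(x,-105,55)) for x in(-60,60)]+[((-60,105,55),(60,105,55))]}
def efit(E,p0,imgs,z=0,tol=(.012,.012,.06),dz=None):
    """edge alignment, coarse to fine; returns pose (x,y,yaw[,z])"""
    p=np.array([*p0,z],float);P={c:pts(E[c]) for c in imgs}
    for sg in(2.2,1.0):
        G={}
        for c,m in imgs.items():
            g=cv2.GaussianBlur(m,(0,0),sg);gx,gy=cv2.Sobel(g,cv2.CV_32F,1,0),cv2.Sobel(g,cv2.CV_32F,0,1)
            G[c]=np.minimum(cv2.magnitude(gx,gy),60)/60
        def cost(d):
            t=0
            for c in imgs:
                u=proj(c,place([P[c]],p[0]+d[0],p[1]+d[1],p[2]+d[2]*8,p[3]+(d[3] if dz else 0))[0]).astype(np.float32)
                t-=cv2.remap(G[c],u[:,0],u[:,1],cv2.INTER_LINEAR).mean()
            return t
        n=4 if dz else 3;best=None
        rng=np.random.default_rng(0);sc=np.array([tol[0],tol[1],tol[2]/8,dz or 0])*(1 if sg>2 else .3)
        for k in range(25):
            x0=rng.uniform(-1,1,4)[:n]*sc[:n]*(k>0)
            o=minimize(cost,x0,method="Nelder-Mead",options=dict(initial_simplex=np.vstack([x0]+[x0+.003*np.eye(n)[i] for i in range(n)]),xatol=1e-4,fatol=1e-5))
            if best is None or o.fun<best.fun:best=o
        d=np.append(best.x,[0]*(4-n));p=p+[d[0],d[1],d[2]*8,d[3]]
    return p,best.fun
def over(img,c,E,p,name,roi,k):
    m=cv2.cvtColor(np.clip(img*1.4,0,255).astype(np.uint8),cv2.COLOR_GRAY2BGR)
    x0,y0,x1,y1=roi;m=cv2.resize(m[y0:y1,x0:x1],None,fx=k,fy=k,interpolation=cv2.INTER_CUBIC)
    for a,b in E[c]:
        q=(proj(c,place([np.array([a,b])/1000],*p)[0])+.5-[x0,y0])*k
        cv2.line(m,*[tuple(int(v) for v in w) for w in q],(0,0,255),1)
    cv2.imwrite(name,m);return m
E
python3 - <<'E'
from h import *
I={c:avg(c) for c in("top","side")};np.savez("im0.npz",**I)
a=[ray("top",u,.2) for u in((257.5,152.5),(272,152.3),(331.9,155.6),(346.5,155.2))];print(np.array(a))
m=np.mean(a,0);yw=np.arctan2(*( (a[0]+a[1]-a[2]-a[3])*[-1,1]));print(m,yw)
for cs in(["top"],["side"],["top","side"]):
    p,f=efit(STE,(m[0],m[1],yw),{c:I[c] for c in cs});print("stand",cs,p,f)
    s,f=efit(SHE,(.467,.3925,-.28),{c:I[c] for c in cs});print("shelf",cs,s,f)
A=over(I["top"],"top",{"top":STE["top"]},p,"pics/x.png",(160,125,355,275),4)
B=over(I["side"],"side",STE,p,"pics/x.png",(235,115,410,240),4)
for a,b in SHE["top"]:
    q=(proj("top",place([np.array([a,b])/1000],*s)[0])+.5-[160,125])*4;cv2.line(A,*[tuple(int(v) for v in w) for w in q],(0,255,0),1)
for a,b in SHE["side"]:
    q=(proj("side",place([np.array([a,b])/1000],*s)[0])+.5-[235,115])*4;cv2.line(B,*[tuple(int(v) for v in w) for w in q],(0,255,0),1)
cv2.imwrite("pics/fit_t.png",A);cv2.imwrite("pics/fit_s.png",B)
E
```

```text
[[ 0.6955  0.2318]
 [ 0.6956  0.1934]
 [ 0.6848  0.0345]
 [ 0.6855 -0.0042]]
[0.6903 0.1139] -0.052706376104034315
stand ['top'] [ 0.6894  0.1115 -0.0049  0.    ] -0.8889991641044617
shelf ['top'] [ 0.4729  0.3704 -0.2794  0.    ] -0.6192023754119873
stand ['side'] [ 0.6944  0.1449 -0.0432  0.    ] -0.8116108179092407
shelf ['side'] [ 0.4683  0.3864 -0.2744  0.    ] -0.9420405626296997
stand ['top', 'side'] [ 0.6868  0.1118 -0.0329  0.    ] -1.7031140327453613
shelf ['top', 'side'] [ 0.4706  0.3814 -0.2165  0.    ] -1.4629504680633545
```

View pics/fit_t.png

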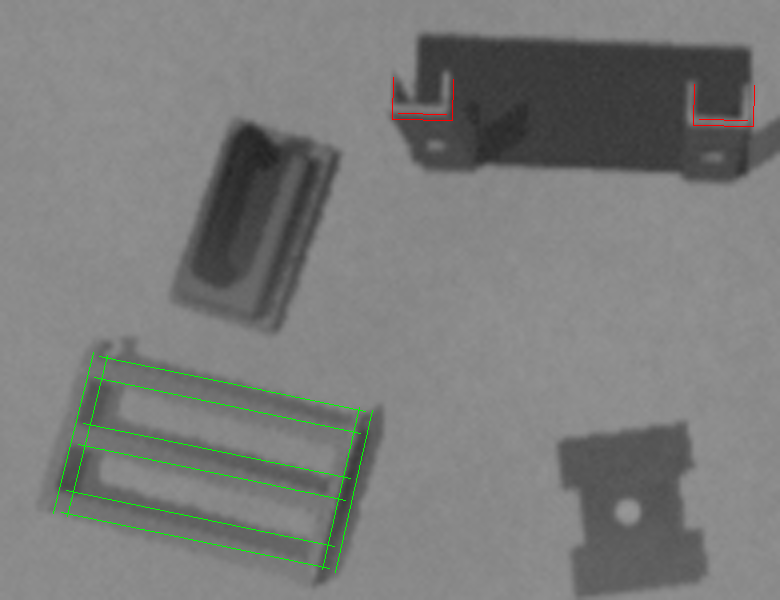

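View pics/fit_s.png

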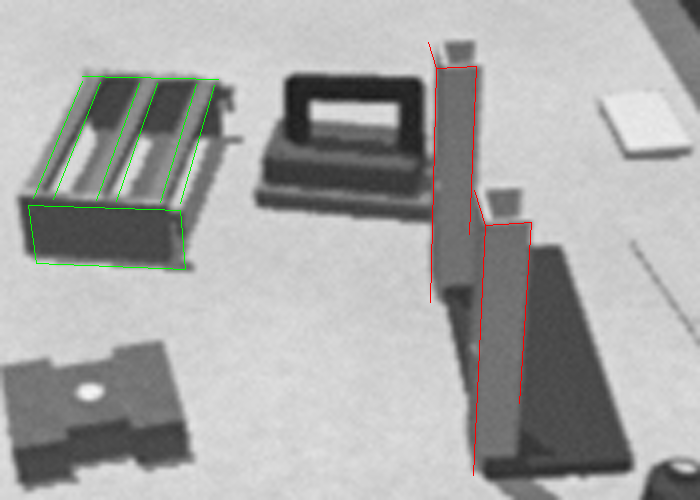

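Run:
```python
from h import *
I=dict(np.load("im0.npz"))
M={}
for c in("top","side"):
    d=[d for d in r.masks_of(c,"stand") if c=="side" or d["bbox"][2]-d["bbox"][0]>60];M[c]=d[0]["region"].astype(float)
uv=[((418,38)),((750,48))];print("base rear corners",[ray("top",(160+u/4-.4,125+v/4-.4),.012) for u,v in uv])
best=None
for D in(90,100,110):
  for W in(115,120):
    P=UPR+[blk(4,D,-W,W,0,12)]
    p,f=fit(M,P,(.69,.113,(-.05,)));print(D,W,p,f)
    if best is None or f<best[1]:best=(p,f,D)
p=best[0]
for cs in("top","side"):print(cs,fit({cs:M[cs]},UPR+[blk(4,best[2],-120,120,0,12)],(p[0],p[1],(-.05,))))
s=(.467,.3925,-.281)
out=[]
for c,(x0,y0,x1,y1) in(("top",(160,125,355,275)),("side",(235,115,410,240))):
    A=over(I[c],c,STE,p,"pics/x.png",(x0,y0,x1,y1),4)
    for a,b in SHE[c]:
        q=(proj(c,place([np.array([a,b])/1000],*s)[0])+.5-[x0,y0])*4;cv2.line(A,*[tuple(int(v) for v in w) for w in q],(0,255,0),1)
    out.append(A[:470,:390] if 0 else A)
cv2.imwrite("pics/fit2_t.png",out[0]);cv2.imwrite("pics/fit2_s.png",out[1])
```

```text
base rear corners [array([0.7984, 0.2395]), array([ 0.7875, -0.0188])]
90 115 [ 0.6937  0.1131 -0.0386] 0.3228905154751689
90 120 [ 0.6935  0.1126 -0.039 ] 0.3073715252742879
100 115 [ 0.6928  0.1129 -0.0485] 0.186309884340219
100 120 [ 0.6924  0.1135 -0.0485] 0.16534655977801094
110 115 [ 0.6901  0.1128 -0.0561] 0.20540443967030098
110 120 [ 0.6896  0.1126 -0.0621] 0.183599959939572
top (array([ 0.6936,  0.1144, -0.0607]), np.float64(0.07189236135044597))
side (array([ 0.6917,  0.1094, -0.0484]), np.float64(0.08369199815790263))
```

View pics/fit2_t.png

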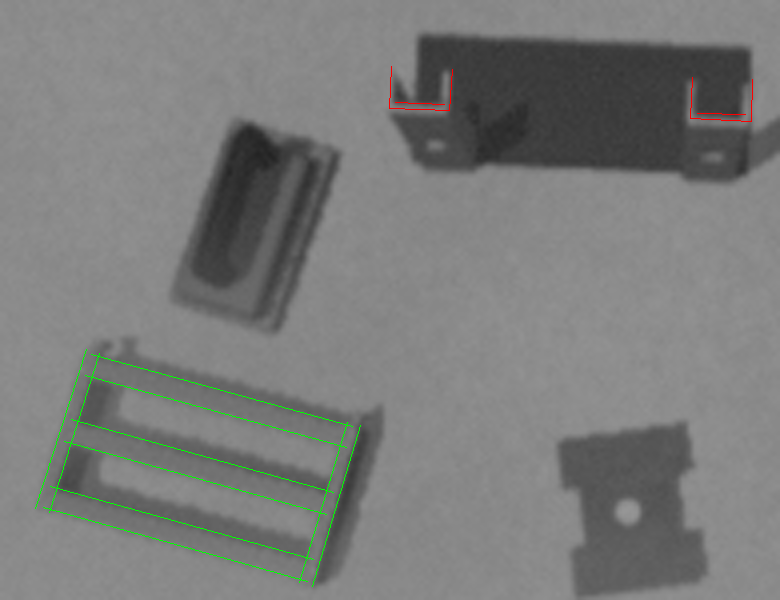

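```bash
python3 -m jog '[{"dz":0.16},{"dz":0.16}]'
```

```text
invalid input
```

```bash
R='x'; python3 -m jog '[{"wx":0,"wy":0,"wz":0.05,"dx":0.1,"dy":0.11,"dz":0.04,"hand":0.6},{"wx":0,"wy":0,"wz":0.05,"dx":0.1,"dy":0.11,"dz":0.04,"hand":0.6},{"wx":0,"wy":0,"wz":0.05,"dx":0.1,"dy":0.11,"dz":0.04,"hand":0.6},{"wx":0,"wy":0,"wz":0.05,"dx":0.1,"dy":0.11,"dz":0.04,"hand":0.6},{"wx":0,"wy":0,"wz":0.05,"dx":0.1,"dy":0.11,"dz":0.04,"hand":0.6}]'
python3 -m jog '[{"wx":0,"wy":0,"wz":0.05,"dx":0.1,"dy":0.11,"dz":0.04,"hand":0.6},{"wx":0,"wy":0,"wz":0.05,"dx":0.1,"dy":0.11,"dz":0.04,"hand":0.6},{"wx":0,"wy":0,"wz":0.05,"dx":0.1,"dy":0.11,"dz":0.04,"hand":0.6},{"wx":0,"wy":0,"wz":0.05,"dx":0.1,"dy":0.11,"dz":0.04,"hand":0.6},{"wx":0,"wy":0,"wz":0.05,"dx":0.1,"dy":0.11,"dz":0.04,"hand":0.6}]'
python3 - <<'E'
from h import *
s=r.get_state();print(s["q"],s["tool_pos"],s["eef_rot"])
print([ray("top",u,.1) for u in((268.35,161.35),(337.6,163.85))])
E
```

```text
clock: 2.62
tool_pos: [0.2979, -0.462, 0.2597]
eef_rot: [0.924, 0.382, -0.0, 0.0]
contact_force: [0.2, -1.2, 0.2]
opening: 0.646
finger_force: 0.0
clock: 3.03
tool_pos: [0.4229, -0.3245, 0.3099]
eef_rot: [0.801, 0.599, -0.0, 0.0]
contact_force: [0.9, -1.6, -1.3]
opening: 0.399
finger_force: 0.0
[ 0.8934  0.4814 -0.5154  1.691   0.2684  1.0395  0.0025] [ 0.4229 -0.3245  0.3099] [ 0.801   0.5986 -0.0001  0.0003]
[array([0.6928, 0.2152]), array([0.6831, 0.0158])]
```

```bash
A=1; python3 -m jog '[{"wx":0,"wy":0,"wz":0,"dx":0.01,"dy":0.16,"dz":0,"hand":0.6},{"wx":0,"wy":0,"wz":0,"dx":0.01,"dy":0.16,"dz":0,"hand":0.6},{"wx":0,"wy":0,"wz":0,"dx":0.01,"dy":0.16,"dz":0,"hand":0.6},{"wx":0,"wy":0,"wz":0,"dx":0.01,"dy":0.16,"dz":0,"hand":0.6},{"wx":0,"wy":0,"wz":0,"dx":0.01,"dy":0.16,"dz":0,"hand":0.6}]' | grep -E "pos|rot"
python3 -m jog '[{"wx":0,"wy":0,"wz":0,"dx":0.01,"dy":0.16,"dz":0,"hand":0.6},{"wx":0,"wy":0,"wz":0,"dx":0.01,"dy":0.16,"dz":0,"hand":0.6},{"wx":0,"wy":0,"wz":0,"dx":0.01,"dy":0.16,"dz":0,"hand":0.6},{"wx":0,"wy":0,"wz":0,"dx":0.01,"dy":0.16,"dz":0,"hand":0.6},{"wx":0,"wy":0,"wz":0,"dx":0.01,"dy":0.16,"dz":0,"hand":0.6}]'| grep -E "pos|rot"
python3 -m jog '[{"wx":0,"wy":0,"wz":0,"dx":0.01,"dy":0.16,"dz":0,"hand":0.6},{"wx":0,"wy":0,"wz":0,"dx":0.01,"dy":0.16,"dz":0,"hand":0.6},{"wx":0,"wy":0,"wz":0,"dx":0.01,"dy":0.16,"dz":0,"hand":0.6},{"wx":0,"wy":0,"wz":0,"dx":0.01,"dy":0.16,"dz":0,"hand":0.6}]'| grep -E "pos|rot"
python3 - <<'E'
from h import *
M=masks("shelf")
for c in("top","side"):
    for d in M[c]:
        if d["p"]>.5:print(c,d["bbox"],fit({c:d["region"].astype(float)},SHELF,(.467,.3925,(-.28,))))
s=r.get_state();print(s["q"],s["tool_pos"],s["eef_rot"])
E
```

```text
tool_pos: [0.4343, -0.1241, 0.3094]
eef_rot: [0.803, 0.597, 0.0, 0.0]
tool_pos: [0.4468, 0.0759, 0.3094]
eef_rot: [0.803, 0.597, 0.0, 0.0]
tool_pos: [0.4569, 0.2359, 0.3093]
eef_rot: [0.802, 0.597, 0.0, 0.0]
top [170.4, 209.2, 191.6, 251.9] (array([ 0.4665,  0.3926, -0.2816]), np.float64(0.9537351243473527))
side [237.6, 132.3, 296.5, 177.4] (array([ 0.4675,  0.3924, -0.2815]), np.float64(0.10300620785269798))
[-0.182   0.4652 -0.5932  1.7426  0.2977  1.0251 -1.1716] [0.4566 0.235  0.309 ] [ 0.8016  0.5978 -0.0002  0.    ]
```

```bash
A=1; python3 -m jog '[{"wx":0,"wy":0,"wz":0,"dx":0.011,"dy":0.157,"dz":0,"hand":0.65},{"wx":0,"wy":0,"wz":0,"dx":0.01,"dy":0.157,"dz":0,"hand":0.65},{"wx":0,"wy":0,"wz":0,"dx":0.01,"dy":0.157,"dz":-0.05,"hand":0.65},{"wx":0,"wy":0,"wz":0,"dx":0.01,"dy":0.157,"dz":-0.05,"hand":0.65}]' | grep -E "pos|rot"
python3 -m jog '[{"wx":0,"wy":0,"wz":0,"dx":0,"dy":0,"dz":-0.15,"hand":0.65},{"wx":0,"wy":0,"wz":0,"dx":0,"dy":0,"dz":-0.15,"hand":0.65},{"wx":0,"wy":0,"wz":0,"dx":0,"dy":0,"dz":-0.15,"hand":0.65},{"wx":0,"wy":0,"wz":0,"dx":0,"dy":0,"dz":-0.15,"hand":0.65},{"wx":0,"wy":0,"wz":0,"dx":0,"dy":0,"dz":-0.12,"hand":0.65}]'
python3 - <<'E'
from h import *
s=r.get_state();print(s["q"],s["tool_pos"],s["eef_rot"],r.camera_info("top")["t"])
t=r.snapshot("top")[:,:,::-1];u=r.snapshot("side")[:,:,::-1]
a=cv2.resize(t[180:280,160:300],(560,400),interpolation=cv2.INTER_CUBIC);b=cv2.resize(u[80:190,210:320],(400,400),interpolation=cv2.INTER_CUBIC)
cv2.imwrite("pics/g1.png",np.clip(np.hstack([a[:,:400],b])*1.3,0,255).astype(np.uint8))
E
```

```text
tool_pos: [0.4692, 0.3902, 0.2845]
eef_rot: [0.804, 0.595, 0.001, 0.001]
clock: 5.15
tool_pos: [0.468, 0.3872, 0.1015]
eef_rot: [0.803, 0.596, -0.002, 0.001]
contact_force: [-0.7, 0.3, -0.5]
opening: 0.35
finger_force: 0.0
[-0.5189  0.8364 -0.4491  1.7011  0.5094  0.7266 -1.5231] [0.468  0.3872 0.1015] [ 0.8034  0.5955 -0.0015  0.0012] [0.0646 0.5894 1.2632]
```

View pics/g1.png

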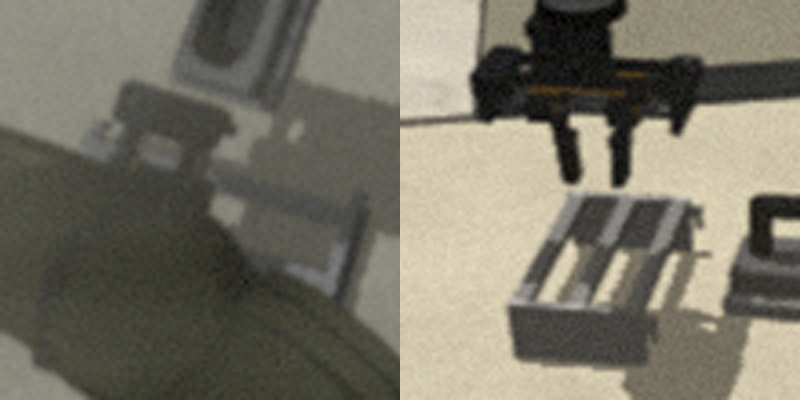

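Run:
```python
from h import *
for u in((208.7,193),(213.7,197),(220,195)):print(ray("top",u,.1),ray("top",u,.07))
print(ray("top",(203.5,199),.03),ray("top",(228.7,207.5),.03))
```

```text
[0.6028 0.385 ] [0.607  0.3928]
[0.5911 0.3705] [0.5951 0.378 ]
[0.5966 0.3527] [0.6007 0.3597]
[0.5947 0.4185] [0.568  0.3424]
```

```bash
python3 -m jog '[{"wx":0,"wy":0,"wz":0,"dx":0,"dy":0.012,"dz":-0.1,"hand":0.65},{"wx":0,"wy":0,"wz":0,"dx":0,"dy":0,"dz":-0.1,"hand":0.65},{"wx":0,"wy":0,"wz":0,"dx":0,"dy":0,"dz":-0.08,"hand":0.65},{"wx":0,"wy":0,"wz":0,"dx":0,"dy":0,"dz":0,"hand":0.65}]'
python3 -m jog '[{"wx":0,"wy":0,"wz":0,"dx":0,"dy":0,"dz":0,"hand":1},{"wx":0,"wy":0,"wz":0,"dx":0,"dy":0,"dz":0,"hand":1},{"wx":0,"wy":0,"wz":0,"dx":0,"dy":0,"dz":0,"hand":1},{"wx":0,"wy":0,"wz":0,"dx":0,"dy":0,"dz":0,"hand":1},{"wx":0,"wy":0,"wz":0,"dx":0,"dy":0,"dz":0,"hand":1}]' 50
python3 -c '
from h import *
s=r.get_state();print(s["q"],s["tool_pos"],s["eef_rot"])'
```

```text
clock: 5.58
tool_pos: [0.4674, 0.3914, 0.0329]
eef_rot: [0.803, 0.596, -0.002, 0.001]
contact_force: [-0.4, -0.7, -0.1]
opening: 0.351
finger_force: 0.0
clock: 6.0
tool_pos: [0.4679, 0.3946, 0.0354]
eef_rot: [0.803, 0.597, 0.001, -0.0]
contact_force: [0.2, -0.4, 0.5]
opening: 0.012
finger_force: 0.0
[-0.5592  0.9317 -0.3915  1.7205  0.5707  0.6031 -1.5785] [0.4679 0.3946 0.0354] [ 0.8025  0.5966  0.001  -0.0001]
```

Run:
```python
from h import *
t=r.snapshot("top")[:,:,::-1];u=r.snapshot("side")[:,:,::-1]
a=cv2.resize(t[180:280,160:300],(560,400),interpolation=cv2.INTER_CUBIC);b=cv2.resize(u[80:190,210:320],(400,400),interpolation=cv2.INTER_CUBIC)
cv2.imwrite("pics/g2.png",np.clip(np.hstack([a[:,:400],b])*1.3,0,255).astype(np.uint8))
```

```text
(no output)
```

View pics/g2.png

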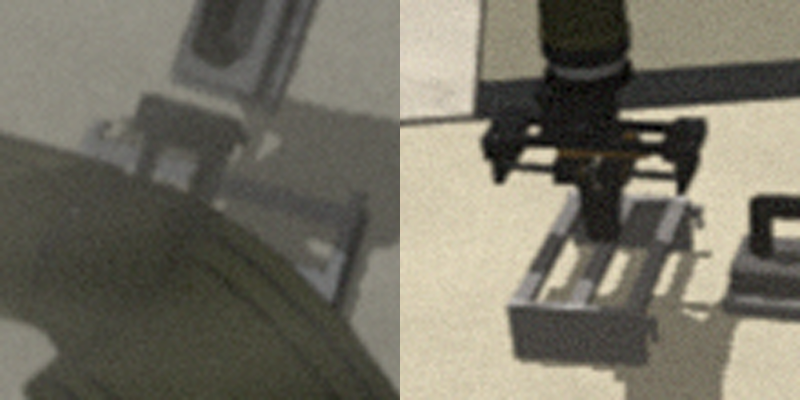

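Run:
```python
from h import *
s=r.get_state();T=s["tool_pos"]
f=lambda c,X:((proj(c,X)+.5-[210,80])*400/110+[400,0]).round()
print("tcp",f("side",T),"z+20",f("side",T+[0,0,.02]),"z+40",f("side",T+[0,0,.04]))
for x in(-50,0,50):
  for y in(-100,0,100):print(x,y,f("side",place([np.array([[x,y,55]])/1000],.467,.3925,-.281)[0][0]))
M=masks("shelf",("side",))["side"]
for d in M:print(d["bbox"],d["p"],fit({"side":d["region"].astype(float)},SHELF,(.467,.3925,(-.28,))))
```

```text
tcp [606. 266.] z+20 [604. 247.] z+40 [602. 228.]
-50 -100 [519. 302.]
-50 0 [550. 245.]
-50 100 [578. 193.]
0 -100 [575. 306.]
0 0 [603. 248.]
0 100 [629. 196.]
50 -100 [632. 310.]
50 0 [657. 251.]
50 100 [680. 199.]
[241.0, 133.5, 292.6, 178.6] 0.72 (array([ 0.468 ,  0.3925, -0.2867]), np.float64(0.1967748114097123))
```

```bash
python3 -m jog '[{"wx":0,"wy":0,"wz":0,"dx":0,"dy":0,"dz":0,"hand":0.65},{"wx":0,"wy":0,"wz":0,"dx":0,"dy":0,"dz":0,"hand":0.65},{"wx":0,"wy":0,"wz":0,"dx":0,"dy":0,"dz":0,"hand":0.65},{"wx":0,"wy":0,"wz":0,"dx":0,"dy":0,"dz":0,"hand":0.65}]' | tail -3
python3 -m jog '[{"wx":0,"wy":0,"wz":0,"dx":0,"dy":0,"dz":-0.04,"hand":0.65},{"wx":0,"wy":0,"wz":0,"dx":0,"dy":0,"dz":-0.04,"hand":0.65},{"wx":0,"wy":0,"wz":0,"dx":0,"dy":0,"dz":-0.02,"hand":0.65},{"wx":0,"wy":0,"wz":0,"dx":0,"dy":0,"dz":0,"hand":0.65}]'
python3 -m jog '[{"wx":0,"wy":0,"wz":0,"dx":0,"dy":0,"dz":0,"hand":1},{"wx":0,"wy":0,"wz":0,"dx":0,"dy":0,"dz":0,"hand":1},{"wx":0,"wy":0,"wz":0,"dx":0,"dy":0,"dz":0,"hand":1},{"wx":0,"wy":0,"wz":0,"dx":0,"dy":0,"dz":0,"hand":1},{"wx":0,"wy":0,"wz":0,"dx":0,"dy":0,"dz":0,"hand":1}]' 50
```

```text
contact_force: [-0.7, -0.2, 1.0]
opening: 0.282
finger_force: 0.0
clock: 6.87
tool_pos: [0.4662, 0.393, 0.0071]
eef_rot: [0.802, 0.597, -0.002, 0.0]
contact_force: [-0.6, 0.2, -0.7]
opening: 0.35
finger_force: 0.0
clock: 7.28
tool_pos: [0.4671, 0.3943, 0.0092]
eef_rot: [0.802, 0.597, 0.0, -0.0]
contact_force: [-0.7, 0.5, -2.5]
opening: 0.173
finger_force: 50.0
```

```bash
python3 -m jog '[{"wx":0,"wy":0,"wz":0,"dx":0,"dy":0,"dz":0.06,"hand":1},{"wx":0,"wy":0,"wz":0,"dx":0,"dy":0,"dz":0.12,"hand":1},{"wx":0,"wy":0,"wz":0,"dx":0,"dy":0,"dz":0.12,"hand":1},{"wx":0,"wy":0,"wz":0,"dx":0,"dy":0,"dz":0.12,"hand":1},{"wx":0,"wy":0,"wz":0,"dx":0,"dy":0,"dz":0.08,"hand":1}]' 60
python3 -m jog '[{"wx":0,"wy":0,"wz":0.015,"dx":0,"dy":-0.08,"dz":0,"hand":1},{"wx":0,"wy":0,"wz":0.015,"dx":0,"dy":-0.14,"dz":0,"hand":1},{"wx":0,"wy":0,"wz":0.015,"dx":0,"dy":-0.14,"dz":0,"hand":1},{"wx":0,"wy":0,"wz":0.015,"dx":0.02,"dy":-0.14,"dz":0,"hand":1},{"wx":0,"wy":0,"wz":0.015,"dx":0.08,"dy":-0.14,"dz":0,"hand":1}]'|grep -E "pos|rot"
python3 -m jog '[{"wx":0,"wy":0,"wz":0.015,"dx":0.1,"dy":-0.14,"dz":0,"hand":1},{"wx":0,"wy":0,"wz":0.015,"dx":0.1,"dy":-0.14,"dz":0,"hand":1},{"wx":0,"wy":0,"wz":0.015,"dx":0.1,"dy":-0.14,"dz":0,"hand":1},{"wx":0,"wy":0,"wz":0,"dx":0.1,"dy":-0.034,"dz":0,"hand":1},{"wx":0,"wy":0,"wz":0,"dx":0,"dy":0,"dz":0,"hand":1}]'
python3 -m jog '[{"wx":0,"wy":0,"wz":0,"dx":0,"dy":0,"dz":-0.1,"hand":1},{"wx":0,"wy":0,"wz":0,"dx":0,"dy":0,"dz":-0.1,"hand":1},{"wx":0,"wy":0,"wz":0,"dx":0,"dy":0,"dz":0,"hand":1}]'
python3 - <<'E'
from h import *
I={c:avg(c) for c in("top","side")};np.savez("im1.npz",**I)
S=r.get_state();print(S["q"],S["eef_rot"],S["tool_pos"])
for c in I:
    for d in [d for d in r.masks_of(c,"shelf") if d["p"]>.3]:print(c,d["bbox"],d["p"],fit({c:d["region"].astype(float)},SHELF,(.592,.119,(-.05,)),z=.068))
st=(.692,.1145,-.05)
out=[]
for c,R in(("top",(245,125,365,245)),("side",(290,105,400,245))):
    k=600/(R[3]-R[1]);A=over(I[c],c,SHE,(.592,.118,-.05,.068),"pics/x.png",R,k);cv2.imwrite(f"pics/in_{c}.png",A);out.append(A[:, :400] if c=="x" else A)
o=[cv2.resize(a,None,fx=.66,fy=.66) if 0 else a for a in out];cv2.imwrite("pics/in.png",np.hstack([cv2.resize(out[0],(400,400)),cv2.resize(out[1],(314,400))]))
E
```

```text
clock: 7.7
tool_pos: [0.4678, 0.3945, 0.1367]
eef_rot: [0.802, 0.597, 0.001, -0.0]
contact_force: [0.6, 0.5, -3.8]
opening: 0.172
finger_force: 60.0
tool_pos: [0.4886, 0.2326, 0.1341]
eef_rot: [0.753, 0.658, -0.002, -0.0]
clock: 8.53
tool_pos: [0.5956, 0.1165, 0.1334]
eef_rot: [0.729, 0.684, 0.0, 0.003]
contact_force: [0.5, 1.5, -3.7]
opening: 0.173
finger_force: 60.0
clock: 8.78
tool_pos: [0.5864, 0.1221, 0.0799]
eef_rot: [0.725, 0.689, -0.004, -0.002]
contact_force: [-0.5, -0.6, -4.6]
opening: 0.174
finger_force: 60.0
[ 0.0173  0.8727 -0.544   1.7249  0.64    0.7264 -0.9123] [0.7252 0.6885 0.0009 0.0005] [0.5906 0.1243 0.0854]
top [258.1, 170.1, 340.5, 216.9] 0.76 (array([ 0.5927,  0.1248, -0.0486]), np.float64(0.745554515166692))
top [258.5, 133.1, 346.8, 171.3] 0.36 (array([ 0.7545,  0.1072, -0.0647]), np.float64(0.6836532473409982))
side [291.6, 154.9, 344.3, 208.5] 0.7 (array([ 0.594 ,  0.1337, -0.0491]), np.float64(0.24687141442000005))
side [389.2, 230.2, 416.0, 276.1] 0.44 (array([ 0.592,  0.119, -0.05 ]), np.float64(1.0))
```

View pics/in.png

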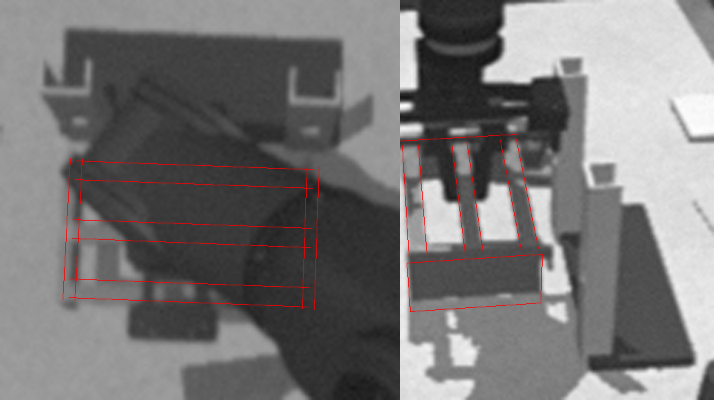

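```bash
python3 -m jog '[{"wx":0,"wy":0,"wz":0,"dx":0,"dy":0,"dz":-0.034,"hand":1},{"wx":0,"wy":0,"wz":0,"dx":0,"dy":0,"dz":0,"hand":1},{"wx":0,"wy":0,"wz":0,"dx":0,"dy":0,"dz":0,"hand":1},{"wx":0,"wy":0,"wz":0,"dx":0,"dy":0,"dz":0,"hand":1},{"wx":0,"wy":0,"wz":0,"dx":0,"dy":0,"dz":0,"hand":1}]'
cat >> h.py <<'E'
SH2={"top":[((-60,105,55),(-15,105,55)),((-42,95,55),(-15,95,55)),((-58,45,55),(-58,95,55))],
 "side":[((-60,-105,55),(60,-105,55)),((-60,-105,0),(60,-105,0)),((60,-105,0),(60,-105,55)),((-60,-105,0),(-60,-105,55))]+[((x,-95,55),(x,-40,55)) for x in(-42,-8,8,42,58)]}
ST2={"top":[((0,s*80,200),(0,s*120,200)) for s in(1,-1)]+[((0,120,200),(28,120,200)),((0,-80,200),(28,-80,200)),((0,-120,200),(28,-120,200))],
 "side":[((0,-120,0),(0,-120,200)),((28,-120,20),(28,-120,200)),((28,-120,200),(0,-120,200))]}
E
python3 - <<'E'
from h import *
I={c:avg(c) for c in("top","side")};np.savez("im2.npz",**I)
S=r.get_state();t=S["tool_pos"];q=S["eef_rot"];print(t,q)
yw=2*np.arctan2(q[1],q[0])-np.pi/2;z=t[2]-.0092;print("yaw",yw,"z",z)
for cs in(["top"],["side"],["top","side"]):
    s,f=efit(SH2,(t[0],t[1]-.002,yw),{c:I[c] for c in cs},z=z,tol=(.005,.006,.02));print(cs,s,f)
    if len(cs)==2:print(efit(SH2,(t[0],t[1]-.002,yw),I,z=z,tol=(.005,.006,.02),dz=.006))
    p,f=efit(ST2,(.692,.1145,-.05),{c:I[c] for c in cs},tol=(.005,.005,.02));print(" stand",cs,p,f)
out=[]
for c,R in(("top",(245,125,345,225)),("side",(290,145,390,245))):
    A=over(I[c],c,SH2,s,"pics/x.png",R,4)
    for a,b in ST2[c]:
        w=(proj(c,place([np.array([a,b])/1000],*p)[0])+.5-[R[0],R[1]])*4;cv2.line(A,*[tuple(int(v) for v in e) for e in w],(0,255,0),1)
    out.append(A)
cv2.imwrite("pics/in2.png",np.hstack(out))
E
```

```text
clock: 9.7
tool_pos: [0.5899, 0.124, 0.0756]
eef_rot: [0.725, 0.689, 0.0, -0.0]
contact_force: [-0.7, -0.4, -3.6]
opening: 0.169
finger_force: 60.0
[0.59   0.1239 0.0757] [0.7252 0.6885 0.0001 0.    ]
yaw -0.0519818255694704 z 0.06649903483480958
['top'] [ 0.5898  0.1158 -0.0134  0.0665] -0.8953549265861511
 stand ['top'] [ 0.6917  0.1114 -0.0009  0.    ] -0.941641092300415
['side'] [ 0.5874  0.1245 -0.0093  0.0665] -0.9649559855461121
 stand ['side'] [ 0.7332  0.1415 -0.3624  0.    ] -0.8376198410987854
['top', 'side'] [ 0.5891  0.1234 -0.0231  0.0665] -1.7752008438110352
(array([ 0.588 ,  0.1142, -0.0287,  0.0743]), np.float64(-1.8593016862869263))
 stand ['top', 'side'] [0.6789 0.1102 0.0316 0.    ] -1.706444501876831
```

View pics/in2.png

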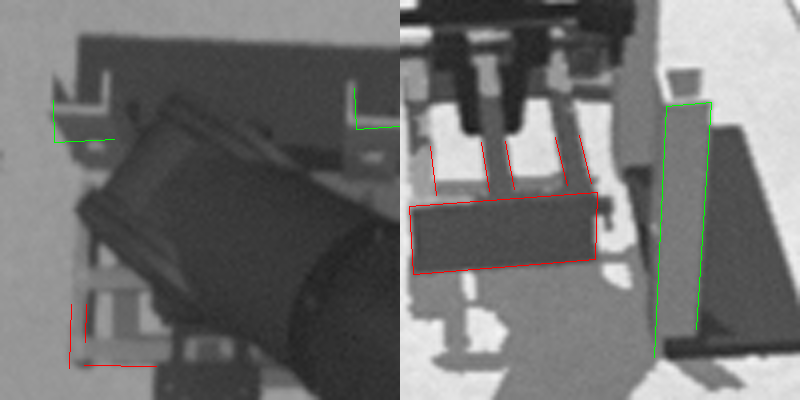

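Run:
```python
from h import *
np.set_printoptions(linewidth=200)
a=np.load("im0.npz")["top"];b=np.load("im2.npz")["top"]
for n,m in(("im0",a),("im2",b)):
    print(n,"L");print(m[157:167,260:276].round().astype(int));print("R");print(m[159:169,330:346].round().astype(int))
print("plate rows 203-216, u 260..275");print(b[198:217:2,258:276].round().astype(int))
print("upright edges im0 rows 148-156 u254..276");print(a[147:156,254:276].round().astype(int));print(a[149:160,328:350].round().astype(int))
```

```text
im0 L
[[63 52 51 54 53 50 52 51 52 52 53 53 51 49 48 48]
 [74 56 53 54 53 52 51 50 52 49 51 52 52 52 46 47]
 [86 66 54 50 52 54 51 56 55 56 51 52 52 50 50 48]
 [92 76 60 54 53 50 58 70 76 74 67 58 52 51 52 50]
 [99 89 73 58 52 52 59 78 83 82 76 63 55 52 54 51]
 [99 92 76 56 52 54 58 68 70 70 67 58 54 51 52 52]
 [98 93 80 60 52 50 53 54 58 55 57 53 53 53 53 54]
 [95 96 86 64 54 53 52 51 54 54 52 54 52 52 55 53]
 [96 96 92 77 69 60 53 52 51 53 54 52 51 52 53 52]
 [98 98 97 92 86 74 61 58 58 56 55 56 55 55 54 55]]
R
[[46 49 52 53 52 52 54 51 52 52 53 53 55 51 56 49]
 [45 50 53 54 53 51 55 52 54 54 52 54 52 53 51 48]
 [47 49 53 50 51 52 50 51 50 52 50 52 53 52 50 48]
 [46 50 52 52 51 50 50 52 54 55 56 53 50 49 46 44]
 [49 50 52 53 54 58 64 70 73 72 65 55 51 51 50 42]
 [49 51 48 50 51 62 69 75 77 80 70 57 51 52 50 44]
 [50 50 49 52 52 59 62 65 66 68 62 56 53 51 45 40]
 [46 52 53 52 52 53 54 53 54 55 54 54 52 50 44 39]
 [50 53 52 52 54 54 53 53 55 54 53 52 53 50 42 38]
 [66 57 52 52 52 55 54 52 55 52 52 54 54 52 47 53]]
im2 L
[[ 72  59  58  59  58  60  57  58  57  57  58  59  60  56  53  5
[... 3064 characters left out ...]
9  44  45  44  46  46  43  44  43  41  45  68  91  88  96 100]
 [ 45  46  46  66  90  75  59  56  53  51  50  51  50  47  46  40  46  69  92  86  95 100]
 [ 45  44  49  66  90  85  77  78  75  71  72  72  70  68  65  63  64  80  93  83  92  98]
 [ 43  41  46  60  84  88  84  85  83  83  87  88  88  84  85  85  86  90  90  77  91  97]
 [ 46  44  44  56  68  72  69  71  70  72  75  75  76  76  75  76  79  80  75  72  89  94]
 [ 45  42  44  52  54  56  57  56  57  55  57  58  59  57  56  58  61  60  59  64  82  81]
 [ 46  45  45  51  52  53  52  51  51  51  51  50  53  53  52  54  53  52  49  58  70  70]
 [ 46  44  46  49  52  53  52  52  54  51  52  52  53  53  55  51  56  49  46  52  64  64]]
```

Run:
```python
from h import *
L=ray("top",(268.3,161.0),.105);R=ray("top",(337.9,164.0),.105);print("slots",L,R,np.linalg.norm(L-R),"mid",(L+R)/2,"yaw",np.arctan2(-(L-R)[0],(L-R)[1])) 
print("front face",ray("top",(268.3,161.0),.114),ray("top",(337.9,164.0),.114))
for u in((257.75,153.3),(271.8,153.3),(331.2,156.5),(347,156.5)):print("upr top",ray("top",u,.2))
for z in(.119,.123,.129):
    c=ray("top",(264.4,204),z);print("plate centre",c)
# expected left plate centre line at that x for shelf at (x,y,yaw)
```

```text
slots [0.6928 0.2147] [0.6817 0.0151] 0.19993734421128975 mid [0.6872 0.1149] yaw -0.055546063682485096
front face [0.6908 0.2136] [0.6798 0.0155]
upr top [0.6933 0.2311]
upr top [0.6929 0.1939]
upr top [0.6824 0.0364]
upr top [ 0.6819 -0.0055]
plate centre [0.5671 0.2235]
plate centre [0.5666 0.223 ]
plate centre [0.5659 0.2222]
```

```bash
python3 -m jog '[{"wx":0,"wy":0,"wz":-0.002,"dx":0,"dy":-0.006,"dz":0.004,"hand":1},{"wx":0,"wy":0,"wz":0,"dx":0.02,"dy":-0.001,"dz":0,"hand":1},{"wx":0,"wy":0,"wz":0,"dx":0.02,"dy":-0.001,"dz":0,"hand":1},{"wx":0,"wy":0,"wz":0,"dx":0,"dy":0,"dz":0,"hand":1},{"wx":0,"wy":0,"wz":0,"dx":0,"dy":0,"dz":0,"hand":1}]'
python3 -m jog '[{"wx":0,"wy":0,"wz":0,"dx":0.02,"dy":-0.001,"dz":0,"hand":1},{"wx":0,"wy":0,"wz":0,"dx":0.02,"dy":-0.001,"dz":0,"hand":1},{"wx":0,"wy":0,"wz":0,"dx":0,"dy":0,"dz":0,"hand":1},{"wx":0,"wy":0,"wz":0,"dx":0,"dy":0,"dz":0,"hand":1}]'
python3 -m jog '[{"wx":0,"wy":0,"wz":0,"dx":0.016,"dy":-0.001,"dz":0,"hand":1},{"wx":0,"wy":0,"wz":0,"dx":0.016,"dy":-0.001,"dz":0,"hand":1},{"wx":0,"wy":0,"wz":0,"dx":0,"dy":0,"dz":0,"hand":1},{"wx":0,"wy":0,"wz":0,"dx":0,"dy":0,"dz":0,"hand":1}]'
```

```text
clock: 10.52
tool_pos: [0.6005, 0.1218, 0.0766]
eef_rot: [0.727, 0.687, 0.0, 0.0]
contact_force: [-1.0, -0.3, -3.4]
opening: 0.173
finger_force: 60.0
clock: 10.85
tool_pos: [0.6104, 0.1213, 0.0766]
eef_rot: [0.727, 0.687, 0.0, 0.0]
contact_force: [0.4, 0.1, -3.7]
opening: 0.171
finger_force: 60.0
clock: 11.18
tool_pos: [0.6182, 0.1208, 0.0766]
eef_rot: [0.727, 0.687, 0.0, 0.0]
contact_force: [0.3, 0.6, -3.4]
opening: 0.172
finger_force: 60.0
```

```bash
python3 -m jog '[{"wx":0,"wy":0,"wz":0,"dx":0.012,"dy":-0.001,"dz":0,"hand":1},{"wx":0,"wy":0,"wz":0,"dx":0,"dy":0,"dz":0,"hand":1},{"wx":0,"wy":0,"wz":0,"dx":0,"dy":0,"dz":0,"hand":1}]'
python3 -m jog '[{"wx":0,"wy":0,"wz":0,"dx":0.012,"dy":-0.001,"dz":0,"hand":1},{"wx":0,"wy":0,"wz":0,"dx":0,"dy":0,"dz":0,"hand":1},{"wx":0,"wy":0,"wz":0,"dx":0,"dy":0,"dz":0,"hand":1}]'
python3 -m jog '[{"wx":0,"wy":0,"wz":0,"dx":0.008,"dy":0,"dz":0,"hand":1},{"wx":0,"wy":0,"wz":0,"dx":0,"dy":0,"dz":0,"hand":1},{"wx":0,"wy":0,"wz":0,"dx":0,"dy":0,"dz":0,"hand":1}]'
```

```text
clock: 11.43
tool_pos: [0.621, 0.1206, 0.0766]
eef_rot: [0.727, 0.687, 0.0, 0.0]
contact_force: [0.4, 0.3, -4.1]
opening: 0.176
finger_force: 60.0
clock: 11.68
tool_pos: [0.6241, 0.1203, 0.0766]
eef_rot: [0.727, 0.687, 0.0, 0.0]
contact_force: [-0.3, -0.5, -4.8]
opening: 0.176
finger_force: 60.0
clock: 11.93
tool_pos: [0.6261, 0.1204, 0.0766]
eef_rot: [0.727, 0.687, 0.0, 0.0]
contact_force: [0.3, -0.1, -2.9]
opening: 0.175
finger_force: 60.0
```

```bash
python3 -m jog '[{"wx":0,"wy":0,"wz":0,"dx":0.008,"dy":0,"dz":0,"hand":1},{"wx":0,"wy":0,"wz":0,"dx":0,"dy":0,"dz":0,"hand":1},{"wx":0,"wy":0,"wz":0,"dx":0,"dy":0,"dz":0,"hand":1}]'|grep -E "pos|force"
python3 -m jog '[{"wx":0,"wy":0,"wz":0,"dx":0.008,"dy":0,"dz":0,"hand":1},{"wx":0,"wy":0,"wz":0,"dx":0,"dy":0,"dz":0,"hand":1},{"wx":0,"wy":0,"wz":0,"dx":0,"dy":0,"dz":0,"hand":1}]'|grep -E "pos|force"
python3 - <<'E'
from h import *
I={c:avg(c) for c in("top","side")};np.savez("im3.npz",**I)
a=I["side"][120:230,320:400];b=I["top"][140:230,250:350]
cv2.imwrite("pics/in3.png",np.clip(np.hstack([cv2.resize(a,(436,600),interpolation=cv2.INTER_CUBIC),np.vstack([cv2.resize(b,(364,328),interpolation=cv2.INTER_CUBIC),np.zeros((272,364),np.float32)])])*1.5,0,255).astype(np.uint8))
E
```

```text
tool_pos: [0.6281, 0.1204, 0.0766]
contact_force: [0.4, 0.9, -3.2]
finger_force: 60.0
tool_pos: [0.6291, 0.1205, 0.0765]
contact_force: [-3.0, 0.5, -3.0]
finger_force: 60.0
```

View pics/in3.png

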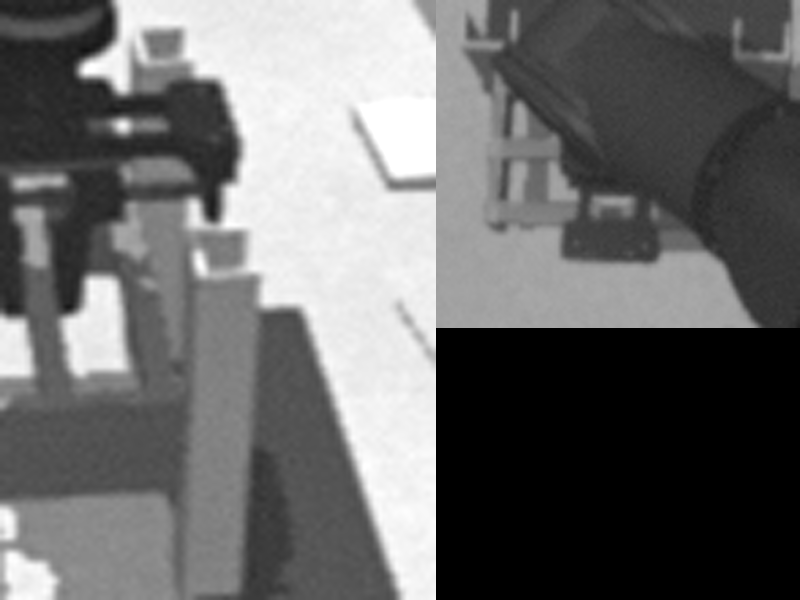

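```bash
python3 -m jog '[{"wx":0,"wy":0,"wz":0,"dx":0,"dy":0,"dz":-0.012,"hand":1},{"wx":0,"wy":0,"wz":0,"dx":0,"dy":0,"dz":-0.012,"hand":1},{"wx":0,"wy":0,"wz":0,"dx":0,"dy":0,"dz":0,"hand":1},{"wx":0,"wy":0,"wz":0,"dx":0,"dy":0,"dz":0,"hand":1}]'|grep -E "pos|force"
python3 -m jog '[{"wx":0,"wy":0,"wz":0,"dx":0,"dy":0,"dz":-0.012,"hand":1},{"wx":0,"wy":0,"wz":0,"dx":0,"dy":0,"dz":-0.012,"hand":1},{"wx":0,"wy":0,"wz":0,"dx":0,"dy":0,"dz":0,"hand":1},{"wx":0,"wy":0,"wz":0,"dx":0,"dy":0,"dz":0,"hand":1}]'|grep -E "pos|force"
```

```text
tool_pos: [0.6292, 0.1206, 0.0704]
contact_force: [-4.6, 1.5, -3.3]
finger_force: 60.0
tool_pos: [0.6291, 0.1206, 0.0645]
contact_force: [-4.9, -0.2, -3.2]
finger_force: 60.0
```

```bash
python3 -m jog '[{"wx":0,"wy":0,"wz":0,"dx":0,"dy":0,"dz":-0.008,"hand":1},{"wx":0,"wy":0,"wz":0,"dx":0,"dy":0,"dz":0,"hand":1},{"wx":0,"wy":0,"wz":0,"dx":0,"dy":0,"dz":0,"hand":1}]'|grep -E "pos|force"
python3 -m jog '[{"wx":0,"wy":0,"wz":0,"dx":0,"dy":0,"dz":-0.008,"hand":1},{"wx":0,"wy":0,"wz":0,"dx":0,"dy":0,"dz":0,"hand":1},{"wx":0,"wy":0,"wz":0,"dx":0,"dy":0,"dz":0,"hand":1}]'|grep -E "pos|force"
python3 -m jog '[{"wx":0,"wy":0,"wz":0,"dx":0,"dy":0,"dz":-0.008,"hand":1},{"wx":0,"wy":0,"wz":0,"dx":0,"dy":0,"dz":0,"hand":1},{"wx":0,"wy":0,"wz":0,"dx":0,"dy":0,"dz":0,"hand":1}]'|grep -E "pos|force"
```

```text
tool_pos: [0.6291, 0.1206, 0.0626]
contact_force: [-6.4, 0.6, -1.8]
finger_force: 60.0
tool_pos: [0.629, 0.1206, 0.0606]
contact_force: [-6.4, 0.4, -1.9]
finger_force: 60.0
tool_pos: [0.629, 0.1206, 0.0591]
contact_force: [-7.4, 0.3, 1.4]
finger_force: 60.0
```

```bash
python3 -m jog '[{"wx":0,"wy":0,"wz":0,"dx":-0.003,"dy":0,"dz":-0.01,"hand":1},{"wx":0,"wy":0,"wz":0,"dx":0,"dy":0,"dz":0,"hand":1},{"wx":0,"wy":0,"wz":0,"dx":0,"dy":0,"dz":0,"hand":1}]'|grep -E "pos|force"
python3 -m jog '[{"wx":0,"wy":0,"wz":0,"dx":0,"dy":0,"dz":-0.01,"hand":1},{"wx":0,"wy":0,"wz":0,"dx":0,"dy":0,"dz":0,"hand":1},{"wx":0,"wy":0,"wz":0,"dx":0,"dy":0,"dz":0,"hand":1}]'|grep -E "pos|force"
python3 -m jog '[{"wx":0,"wy":0,"wz":0,"dx":0,"dy":0,"dz":-0.01,"hand":1},{"wx":0,"wy":0,"wz":0,"dx":0,"dy":0,"dz":0,"hand":1},{"wx":0,"wy":0,"wz":0,"dx":0,"dy":0,"dz":0,"hand":1}]'|grep -E "pos|force"
```

```text
tool_pos: [0.6282, 0.1207, 0.0579]
contact_force: [-10.5, -2.3, 10.4]
finger_force: 60.0
tool_pos: [0.6278, 0.1208, 0.0569]
contact_force: [-15.5, -2.5, 19.8]
finger_force: 60.0
tool_pos: [0.6275, 0.1208, 0.0561]
contact_force: [-19.0, -4.5, 32.2]
finger_force: 60.0
```

```bash
python3 -m jog '[{"wx":0,"wy":0,"wz":0,"dx":-0.004,"dy":0,"dz":0.02,"hand":1},{"wx":0,"wy":0,"wz":0,"dx":0,"dy":0,"dz":0,"hand":1},{"wx":0,"wy":0,"wz":0,"dx":0,"dy":0,"dz":0,"hand":1}]'
python3 - <<'E'
from h import *
s=r.get_state();print(s["eef_rot"],s["tool_pos"],s["moment"])
I={c:avg(c) for c in("top","side")};np.savez("im4.npz",**I)
# expected home render overlay
E2={"side":[((-60,-105,55),(60,-105,55)),((-60,-105,0),(60,-105,0)),((-60,-105,0),(-60,-105,55))]}
for z in np.arange(.04,.066,.003):
    p,f=efit(E2,(.628,.118,-.055),{"side":I["side"]},z=z,tol=(.001,.0005,.005));print(z.round(3),p,f)
E
```

```text
clock: 15.25
tool_pos: [0.6277, 0.1208, 0.0579]
eef_rot: [0.726, 0.687, -0.0, 0.0]
contact_force: [-9.3, -0.5, 10.7]
opening: 0.174
finger_force: 60.0
[ 0.7264  0.6873 -0.      0.0001] [0.6277 0.1208 0.0579] [-0.175   1.6711  0.1201]
0.04 [ 0.6213  0.1316 -0.0108  0.04  ] -0.9506813287734985
0.043 [ 0.6212  0.1277 -0.0102  0.043 ] -0.950265109539032
0.046 [ 0.6202  0.1239 -0.0063  0.046 ] -0.9503341913223267
0.049 [ 0.6196  0.12   -0.0041  0.049 ] -0.9501860737800598
0.052 [ 0.6198  0.116  -0.0096  0.052 ] -0.9497501850128174
0.055 [ 0.6189  0.1123 -0.0038  0.055 ] -0.9493291974067688
0.058 [ 0.6184  0.1083 -0.0025  0.058 ] -0.9477546215057373
0.061 [ 0.6186  0.1044 -0.0073  0.061 ] -0.9463689923286438
0.064 [ 0.6178  0.1005 -0.0037  0.064 ] -0.9448484182357788
```

```bash
python3 -m jog '[{"wx":0,"wy":0,"wz":0,"dx":-0.008,"dy":0,"dz":0,"hand":1},{"wx":0,"wy":0,"wz":0,"dx":0,"dy":0,"dz":0,"hand":1},{"wx":0,"wy":0,"wz":0,"dx":0,"dy":0,"dz":0,"hand":1}]'|grep -E "pos|force"
python3 -m jog '[{"wx":0,"wy":0,"wz":0,"dx":-0.008,"dy":0,"dz":0,"hand":1},{"wx":0,"wy":0,"wz":0,"dx":0,"dy":0,"dz":0,"hand":1},{"wx":0,"wy":0,"wz":0,"dx":0,"dy":0,"dz":0,"hand":1}]'|grep -E "pos|force"
```

```text
tool_pos: [0.6278, 0.1207, 0.0578]
contact_force: [-4.7, -0.5, 6.5]
finger_force: 60.0
tool_pos: [0.6278, 0.1208, 0.0577]
contact_force: [4.2, 1.0, 5.0]
finger_force: 60.0
```

```bash
python3 -m jog '[{"wx":0,"wy":0,"wz":0,"dx":0.003,"dy":0,"dz":-0.015,"hand":1},{"wx":0,"wy":0,"wz":0,"dx":0,"dy":0,"dz":0,"hand":1},{"wx":0,"wy":0,"wz":0,"dx":0,"dy":0,"dz":0,"hand":1}]'|grep -E "pos|force"
python3 -m jog '[{"wx":0,"wy":0,"wz":0,"dx":0,"dy":0,"dz":-0.01,"hand":1},{"wx":0,"wy":0,"wz":0,"dx":0,"dy":0,"dz":0,"hand":1},{"wx":0,"wy":0,"wz":0,"dx":0,"dy":0,"dz":0,"hand":1}]'|grep -E "pos|force"
python3 -m jog '[{"wx":0,"wy":0,"wz":0,"dx":0,"dy":0,"dz":0.02,"hand":1},{"wx":0,"wy":0,"wz":0,"dx":0,"dy":0,"dz":0,"hand":1},{"wx":0,"wy":0,"wz":0,"dx":0,"dy":0,"dz":0,"hand":0.7},{"wx":0,"wy":0,"wz":0,"dx":0,"dy":0,"dz":0,"hand":0.65},{"wx":0,"wy":0,"wz":0,"dx":0,"dy":0,"dz":0,"hand":0.65}]'
python3 -m jog '[{"wx":0,"wy":0,"wz":0,"dx":0,"dy":0,"dz":0,"hand":0.65},{"wx":0,"wy":0,"wz":0,"dx":0,"dy":0,"dz":0,"hand":0.65},{"wx":0,"wy":0,"wz":0,"dx":0,"dy":0,"dz":0,"hand":0.65}]'
```

```text
tool_pos: [0.6274, 0.1208, 0.0567]
contact_force: [-5.6, -3.5, 26.7]
finger_force: 60.0
tool_pos: [0.6271, 0.1208, 0.0559]
contact_force: [-9.7, -4.6, 38.6]
finger_force: 60.0
clock: 17.07
tool_pos: [0.6242, 0.1201, 0.054]
eef_rot: [0.727, 0.687, -0.001, -0.0]
contact_force: [-0.0, 0.1, 0.5]
opening: 0.345
finger_force: 0.0
clock: 17.32
tool_pos: [0.6246, 0.1204, 0.0544]
eef_rot: [0.727, 0.687, -0.0, -0.0]
contact_force: [0.6, -0.3, 0.2]
opening: 0.349
finger_force: 0.0
```

```bash
python3 -m jog '[{"wx":0,"wy":0,"wz":0,"dx":0,"dy":0,"dz":0.1,"hand":0.65},{"wx":0,"wy":0,"wz":0,"dx":0,"dy":0,"dz":0.16,"hand":0.6},{"wx":0,"wy":0,"wz":0,"dx":0,"dy":0,"dz":0.16,"hand":0.3},{"wx":0,"wy":0,"wz":0,"dx":0,"dy":0,"dz":0.16,"hand":0.05},{"wx":0,"wy":0,"wz":0,"dx":0,"dy":0,"dz":0.16,"hand":0.05}]'|grep -E "pos|force"
python3 -m jog '[{"wx":0,"wy":0,"wz":0,"dx":-0.1,"dy":0.12,"dz":0.02,"hand":0.05},{"wx":0,"wy":0,"wz":0,"dx":-0.1,"dy":0.12,"dz":0.02,"hand":0.05},{"wx":0,"wy":0,"wz":0,"dx":-0.1,"dy":0.12,"dz":0.02,"hand":0.05},{"wx":0,"wy":0,"wz":0,"dx":-0.1,"dy":0.12,"dz":0.02,"hand":0.05},{"wx":0,"wy":0,"wz":0,"dx":-0.1,"dy":0.12,"dz":0.02,"hand":0.05}]'|grep -E "pos|force"
python3 -m jog '[{"wx":0,"wy":0,"wz":0,"dx":-0.1,"dy":0.12,"dz":0,"hand":0.05},{"wx":0,"wy":0,"wz":0,"dx":-0.1,"dy":0.12,"dz":0,"hand":0.05},{"wx":0,"wy":0,"wz":0,"dx":-0.1,"dy":0.12,"dz":0,"hand":0.05},{"wx":0,"wy":0,"wz":0,"dx":-0.1,"dy":0.12,"dz":0,"hand":0.05},{"wx":0,"wy":0,"wz":0,"dx":0,"dy":0,"dz":0,"hand":0.05}]'|grep -E "pos|force"
python3 - <<'E'
from h import *
S=r.get_state();print(S["q"])
for q in boxes():print("box",*q)
print([(np.round(d["bbox"]).tolist(),round(d["p"],2)) for d in r.search_frame("top","box1")],[(np.round(d["bbox"]).tolist(),round(d["p"],2)) for d in r.search_frame("side","box1")])
I={c:avg(c) for c in("top","side")};np.savez("im5.npz",**I)
for c in("top","side"):
    for d in [d for d in r.masks_of(c,"shelf") if d["p"]>.4]:print(c,d["bbox"],d["p"],fit({c:d["region"].astype(float)},SHELF,(.629,.118,(-.055,)),z=.05))
E2={"side":[((-60,-105,55),(60,-105,55)),((-60,-105,0),(60,-105,0)),((-60,-105,0),(-60,-105,55))]}
print(efit(E2,(.628,.118,-.055),{"side":I["side"]},z=.049,tol=(.001,.0005,.005)))
A=over(I["top"],"top",SHE,(.628,.118,-.055,.05),"pics/x.png",(240,120,360,230),5)
cv2.imwrite("pics/hung.png",A)
E
```

```text
tool_pos: [0.6244, 0.1204, 0.2416]
contact_force: [0.9, -0.4, -0.6]
finger_force: 0.0
tool_pos: [0.4985, 0.2713, 0.2651]
contact_force: [0.8, -0.1, -0.7]
finger_force: 0.0
tool_pos: [0.3918, 0.3985, 0.266]
contact_force: [-1.4, 1.2, 0.8]
finger_force: 0.0
[-0.47    0.5969 -0.6784  1.6825  0.4214  1.01   -1.3324]
box [ 0.4473 -0.3806 -0.1954] 0.033988508446841925 2 0.74
box [ 0.4422 -0.2305  0.2372] 0.04074237463365743 2 0.7
box [ 0.602  -0.3387 -0.1669] 0.042507142474999926 2 0.65
[([434.0, 176.0, 473.0, 217.0], 0.93), ([448.0, 225.0, 491.0, 270.0], 0.87), ([404.0, 230.0, 442.0, 272.0], 0.7), ([301.0, 230.0, 334.0, 277.0], 0.56)] [([236.0, 338.0, 302.0, 395.0], 0.79), ([234.0, 201.0, 280.0, 234.0], 0.71), ([317.0, 316.0, 379.0, 363.0], 0.69), ([233.0, 281.0, 296.0, 336.0], 0.66)]
top [433.2, 172.6, 473.5, 217.3] 0.65 (array([ 0.629,  0.118, -0.055]), np.float64(1.0))
top [264.4, 157.1, 341.4, 204.5] 0.59 (array([ 0.6289,  0.1193, -0.0532]), np.float64(0.14181403077421872))
side [302.8, 154.5, 358.9, 215.4] 0.84 (array([ 0.6294,  0.1181, -0.0479]), np.float64(0.08321781312585941))
(array([ 0.6228,  0.1197, -0.0196,  0.049 ]), np.float64(-0.9974145293235779))
```

View pics/hung.png

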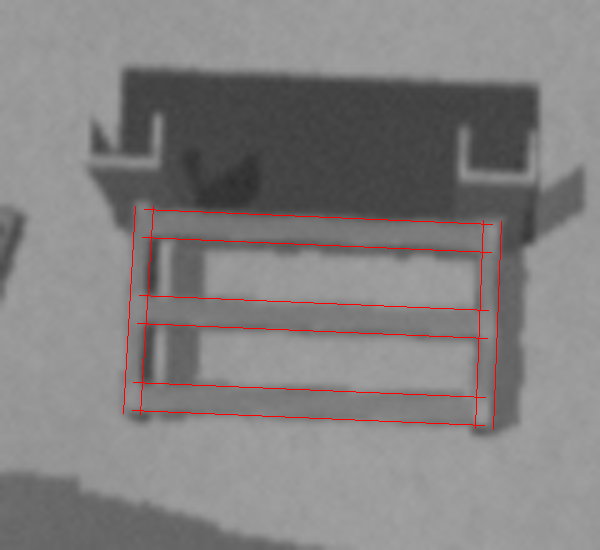

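```bash
python3 -m jog '[{"wx":0,"wy":0,"wz":0.058,"dx":0.011,"dy":-0.085,"dz":0,"hand":0},{"wx":0,"wy":0,"wz":0.058,"dx":0.011,"dy":-0.085,"dz":0,"hand":0},{"wx":0,"wy":0,"wz":0.058,"dx":0.011,"dy":-0.085,"dz":0,"hand":0},{"wx":0,"wy":0,"wz":0.058,"dx":0.011,"dy":-0.085,"dz":0,"hand":0},{"wx":0,"wy":0,"wz":0.058,"dx":0.011,"dy":-0.085,"dz":0,"hand":0}]'|grep -E "pos|rot"
python3 -m jog '[{"wx":0,"wy":0,"wz":0.058,"dx":0.011,"dy":-0.085,"dz":0,"hand":0},{"wx":0,"wy":0,"wz":0.058,"dx":0.011,"dy":-0.085,"dz":0,"hand":0},{"wx":0,"wy":0,"wz":0.058,"dx":0.011,"dy":-0.085,"dz":0,"hand":0},{"wx":0,"wy":0,"wz":0.058,"dx":0.011,"dy":-0.085,"dz":0,"hand":0},{"wx":0,"wy":0,"wz":0.058,"dx":0.011,"dy":-0.085,"dz":0,"hand":0}]'|grep -E "pos|rot"
python3 -m jog '[{"wx":0,"wy":0,"wz":0.058,"dx":0.011,"dy":-0.085,"dz":-0.06,"hand":0},{"wx":0,"wy":0,"wz":0.058,"dx":0.011,"dy":-0.085,"dz":-0.1,"hand":0},{"wx":0,"wy":0,"wz":0.058,"dx":0.011,"dy":-0.085,"dz":-0.1,"hand":0},{"wx":0,"wy":0,"wz":0.058,"dx":0.011,"dy":-0.085,"dz":-0.1,"hand":0},{"wx":0,"wy":0,"wz":0.055,"dx":0,"dy":-0.085,"dz":-0.1,"hand":0}]'|grep -E "pos|rot"
python3 -m jog '[{"wx":0,"wy":0,"wz":0,"dx":0,"dy":0,"dz":0,"hand":0},{"wx":0,"wy":0,"wz":0,"dx":0,"dy":0,"dz":0,"hand":0}]'
cat >> h.py <<'E'
def st(box=None):
    s=r.get_state();q=s["eef_rot"];t=s["tool_pos"];a=2*np.arctan2(q[1],q[0])-np.pi/2
    a=(a+np.pi/2+.6)%np.pi-.6-0  # box yaw implied by closing dir
    print("q",s["q"].round(2),"tcp",t,"boxyaw",round(a,4),"F",s["contact_force"])
    if box is not None:
        d=(np.array(box[:2])-t[:2])/.25;w=(box[2]-a+np.pi/2)%np.pi-np.pi/2;print("need dx,dy,wz",d.round(4),round(w/2,4))
E
python3 -c '
from h import *
st((.432,.0793,.1065))
M=masks("box1",("side",))["side"];m=near(M,"side",[.432,.079,.016])
if m is not None: print(fit({"side":m},BOX,(.432,.079,(.1,))))'
```

```text
tool_pos: [0.4137, 0.2833, 0.265]
eef_rot: [0.497, 0.868, 0.0, 0.0]
tool_pos: [0.4276, 0.1769, 0.265]
eef_rot: [0.228, 0.974, 0.0, 0.0]
tool_pos: [0.4392, 0.0708, 0.149]
eef_rot: [-0.056, 0.998, 0.0, 0.001]
clock: 20.78
tool_pos: [0.4376, 0.0706, 0.1489]
eef_rot: [-0.052, 0.999, -0.0, -0.002]
contact_force: [0.6, 0.8, 1.0]
opening: 1.002
finger_force: 0.0
q [ 0.37  0.77 -1.07  2.13  0.96  0.84  0.37] tcp [0.4376 0.0706 0.1489] boxyaw 0.1038 F [0.6036 0.7703 0.9921]
need dx,dy,wz [-0.0225  0.0349] 0.0014
(array([0.4316, 0.0797, 0.1183]), np.float64(0.035649793761523774))
```

```bash
python3 -m jog '[{"wx":0,"wy":0,"wz":0.003,"dx":-0.023,"dy":0.035,"dz":-0.1,"hand":0},{"wx":0,"wy":0,"wz":0,"dx":0,"dy":0,"dz":-0.15,"hand":0},{"wx":0,"wy":0,"wz":0,"dx":0,"dy":0,"dz":-0.15,"hand":0},{"wx":0,"wy":0,"wz":0,"dx":0,"dy":0,"dz":-0.1,"hand":0},{"wx":0,"wy":0,"wz":0,"dx":0,"dy":0,"dz":0,"hand":0}]'|grep -E "pos|rot|force"
python3 -m jog '[{"wx":0,"wy":0,"wz":0,"dx":0,"dy":0,"dz":-0.04,"hand":0},{"wx":0,"wy":0,"wz":0,"dx":0,"dy":0,"dz":-0.03,"hand":0},{"wx":0,"wy":0,"wz":0,"dx":0,"dy":0,"dz":-0.02,"hand":0},{"wx":0,"wy":0,"wz":0,"dx":0,"dy":0,"dz":-0.02,"hand":0},{"wx":0,"wy":0,"wz":0,"dx":0,"dy":0,"dz":0,"hand":0}]'
python3 -m jog '[{"wx":0,"wy":0,"wz":0,"dx":0,"dy":0,"dz":0,"hand":1},{"wx":0,"wy":0,"wz":0,"dx":0,"dy":0,"dz":0,"hand":1},{"wx":0,"wy":0,"wz":0,"dx":0,"dy":0,"dz":0,"hand":1},{"wx":0,"wy":0,"wz":0,"dx":0,"dy":0,"dz":0,"hand":1}]' 20
python3 -c '
from h import *
st()'
```

```text
tool_pos: [0.4319, 0.0812, 0.0226]
eef_rot: [-0.057, 0.998, -0.0, -0.002]
contact_force: [0.6, -0.2, -0.5]
finger_force: 0.0
clock: 21.72
tool_pos: [0.4335, 0.081, -0.002]
eef_rot: [-0.056, 0.998, 0.0, 0.001]
contact_force: [-0.3, 0.4, -0.6]
opening: 1.0
finger_force: 0.0
clock: 22.05
tool_pos: [0.433, 0.0801, -0.0022]
eef_rot: [-0.056, 0.998, -0.0, 0.0]
contact_force: [-0.6, -2.1, 3.5]
opening: 0.767
finger_force: 20.0
q [ 0.2   1.03 -0.83  2.23  1.49  0.68 -0.09] tcp [ 0.433   0.0801 -0.0022] boxyaw 0.113 F [-0.6074 -2.099   3.4816]
```

```bash
python3 -m jog '[{"wx":0,"wy":0,"wz":0,"dx":0,"dy":0,"dz":0.08,"hand":1},{"wx":0,"wy":0,"wz":0,"dx":0,"dy":0,"dz":0.14,"hand":1},{"wx":0,"wy":0,"wz":0,"dx":0,"dy":0,"dz":0.14,"hand":1},{"wx":0,"wy":0,"wz":0,"dx":0,"dy":0,"dz":0.14,"hand":1},{"wx":0,"wy":0,"wz":0,"dx":0,"dy":0,"dz":0.14,"hand":1}]' 30|grep -E "pos|rot|force|open"
python3 -m jog '[{"wx":0,"wy":0,"wz":-0.02,"dx":0.13,"dy":0.025,"dz":0.04,"hand":1},{"wx":0,"wy":0,"wz":-0.02,"dx":0.15,"dy":0.03,"dz":0.04,"hand":1},{"wx":0,"wy":0,"wz":-0.02,"dx":0.15,"dy":0.03,"dz":0.02,"hand":1},{"wx":0,"wy":0,"wz":-0.023,"dx":0.15,"dy":0.03,"dz":0,"hand":1},{"wx":0,"wy":0,"wz":0,"dx":0.15,"dy":0.03,"dz":0,"hand":1}]'|grep -E "pos|rot|force|open"
python3 -m jog '[{"wx":0,"wy":0,"wz":0,"dx":0.05,"dy":0.01,"dz":-0.05,"hand":1},{"wx":0,"wy":0,"wz":0,"dx":0,"dy":0,"dz":0,"hand":1},{"wx":0,"wy":0,"wz":0,"dx":0,"dy":0,"dz":0,"hand":1},{"wx":0,"wy":0,"wz":0,"dx":0,"dy":0,"dz":0,"hand":1}]'|grep -E "pos|rot|force|open"
python3 -c '
from h import *
st((.630,.1187,-.053))'
```

```text
tool_pos: [0.4317, 0.0803, 0.1589]
eef_rot: [-0.057, 0.998, -0.0, -0.001]
contact_force: [1.7, 0.1, -2.9]
opening: 0.762
finger_force: 30.0
tool_pos: [0.6165, 0.1162, 0.1827]
eef_rot: [0.027, 1.0, -0.0, -0.0]
contact_force: [0.2, 0.6, -3.2]
opening: 0.764
finger_force: 30.0
tool_pos: [0.6261, 0.1191, 0.1696]
eef_rot: [0.026, 1.0, -0.0, -0.001]
contact_force: [-0.1, 1.3, -1.8]
opening: 0.766
finger_force: 30.0
q [ 0.22  0.92 -0.97  1.54  0.81  1.13  0.58] tcp [0.6261 0.1191 0.1696] boxyaw -0.0513 F [-0.0995  1.2761 -1.8051]
need dx,dy,wz [ 0.0158 -0.0015] -0.0008
```

```bash
python3 -m jog '[{"wx":0,"wy":0,"wz":-0.001,"dx":0.016,"dy":-0.002,"dz":-0.08,"hand":1},{"wx":0,"wy":0,"wz":0,"dx":0,"dy":0,"dz":-0.08,"hand":1},{"wx":0,"wy":0,"wz":0,"dx":0,"dy":0,"dz":-0.08,"hand":1},{"wx":0,"wy":0,"wz":0,"dx":0,"dy":0,"dz":0,"hand":1},{"wx":0,"wy":0,"wz":0,"dx":0,"dy":0,"dz":0,"hand":1}]'
python3 -c '
from h import *
st((.630,.1187,-.053))'
```

```text
clock: 23.63
tool_pos: [0.6304, 0.1181, 0.1099]
eef_rot: [0.027, 1.0, -0.0, -0.001]
contact_force: [-0.2, 0.2, -2.0]
opening: 0.765
finger_force: 30.0
q [ 0.2   0.99 -0.93  1.57  0.88  1.05  0.53] tcp [0.6304 0.1181 0.1099] boxyaw -0.0539 F [-0.166   0.1839 -1.9531]
need dx,dy,wz [-0.0014  0.0025] 0.0004
```

```bash
python3 -m jog '[{"wx":0,"wy":0,"wz":0,"dx":-0.001,"dy":0.002,"dz":-0.012,"hand":1},{"wx":0,"wy":0,"wz":0,"dx":0,"dy":0,"dz":-0.01,"hand":1},{"wx":0,"wy":0,"wz":0,"dx":0,"dy":0,"dz":0,"hand":1},{"wx":0,"wy":0,"wz":0,"dx":0,"dy":0,"dz":0,"hand":1},{"wx":0,"wy":0,"wz":0,"dx":0,"dy":0,"dz":0,"hand":1}]'|grep -E "pos|rot|force"
python3 -m jog '[{"wx":0,"wy":0,"wz":0,"dx":0,"dy":0,"dz":-0.006,"hand":1},{"wx":0,"wy":0,"wz":0,"dx":0,"dy":0,"dz":0,"hand":1},{"wx":0,"wy":0,"wz":0,"dx":0,"dy":0,"dz":0,"hand":1}]'|grep -E "pos|rot|force"
```

```text
tool_pos: [0.6317, 0.1193, 0.105]
eef_rot: [0.027, 1.0, 0.0, 0.0]
contact_force: [0.5, 0.2, -2.5]
finger_force: 30.0
tool_pos: [0.6316, 0.1193, 0.1031]
eef_rot: [0.027, 1.0, 0.0, 0.0]
contact_force: [0.2, 0.6, -1.3]
finger_force: 30.0
```

```bash
python3 -m jog '[{"wx":0,"wy":0,"wz":0,"dx":-0.006,"dy":0,"dz":-0.002,"hand":1},{"wx":0,"wy":0,"wz":0,"dx":0,"dy":0,"dz":0,"hand":1},{"wx":0,"wy":0,"wz":0,"dx":0,"dy":0,"dz":0,"hand":1}]'|grep -E "pos|rot|force"
python3 -m jog '[{"wx":0,"wy":0,"wz":0,"dx":0,"dy":0,"dz":0,"hand":0},{"wx":0,"wy":0,"wz":0,"dx":0,"dy":0,"dz":0,"hand":0},{"wx":0,"wy":0,"wz":0,"dx":0,"dy":0,"dz":0,"hand":0},{"wx":0,"wy":0,"wz":0,"dx":0,"dy":0,"dz":0,"hand":0},{"wx":0,"wy":0,"wz":0,"dx":0,"dy":0,"dz":0.02,"hand":0}]'
python3 -m jog '[{"wx":0,"wy":0,"wz":0,"dx":0,"dy":0,"dz":0.12,"hand":0},{"wx":0,"wy":0,"wz":0,"dx":0,"dy":0,"dz":0.16,"hand":0},{"wx":0,"wy":0,"wz":0,"dx":0,"dy":0,"dz":0.16,"hand":0},{"wx":0,"wy":0,"wz":0,"dx":0,"dy":0,"dz":0,"hand":0}]'|grep -E "pos|rot|force"
python3 -m jog '[{"wx":0,"wy":0,"wz":0.029,"dx":-0.075,"dy":-0.14,"dz":0,"hand":0},{"wx":0,"wy":0,"wz":0.029,"dx":-0.075,"dy":-0.14,"dz":0,"hand":0},{"wx":0,"wy":0,"wz":0.029,"dx":-0.075,"dy":-0.14,"dz":0,"hand":0},{"wx":0,"wy":0,"wz":0.029,"dx":-0.075,"dy":-0.14,"dz":0,"hand":0},{"wx":0,"wy":0,"wz":0.029,"dx":-0.075,"dy":-0.14,"dz":0,"hand":0}]'|grep -E "pos|rot|force"
python3 -m jog '[{"wx":0,"wy":0,"wz":0,"dx":-0.075,"dy":-0.14,"dz":0,"hand":0},{"wx":0,"wy":0,"wz":0,"dx":-0.075,"dy":-0.14,"dz":0,"hand":0},{"wx":0,"wy":0,"wz":0,"dx":-0.075,"dy":-0.14,"dz":0,"hand":0},{"wx":0,"wy":0,"wz":0,"dx":-0.075,"dy":-0.14,"dz":0,"hand":0},{"wx":0,"wy":0,"wz":0,"dx":-0.075,"dy":-0.14,"dz":0,"hand":0}]'|grep -E "pos|rot|force"
python3 - <<'E'
from h import *
st((.442,-.2305,.237))
M=masks("box1")
for c in M:
    for d in M[c]:print(c,np.round(d["bbox"]),round(d["p"],2))
for c in("top","side"):
    m=near(M[c],c,[.629,.1187,.121])
    if m is not None:print("placed",c,fit({c:m},BOX,(.629,.1187,(-.053,)),z=.105))
for X in((.442,-.2305,.237),(.4473,-.3806,-.195),(.602,-.3387,-.167)):
    m=near(M["side"],"side",[X[0],X[1],.016])
    if m is not None:print("side",fit({"side":m},BOX,(X[0],X[1],(X[2],))))
E
```

```text
tool_pos: [0.6302, 0.1193, 0.1026]
eef_rot: [0.027, 1.0, 0.0, 0.0]
contact_force: [0.5, 0.4, -0.4]
finger_force: 30.0
clock: 24.97
tool_pos: [0.6293, 0.1187, 0.1067]
eef_rot: [0.027, 1.0, -0.0, -0.001]
contact_force: [-1.4, 0.8, 1.2]
opening: 1.002
finger_force: 0.0
tool_pos: [0.6333, 0.1228, 0.2262]
eef_rot: [0.028, 1.0, 0.004, 0.006]
contact_force: [0.6, 1.2, 0.6]
finger_force: 0.0
tool_pos: [0.5351, -0.0572, 0.2177]
eef_rot: [-0.119, 0.993, -0.0, 0.0]
contact_force: [-0.1, -0.2, -0.3]
finger_force: 0.0
tool_pos: [0.4414, -0.2324, 0.2177]
eef_rot: [-0.117, 0.993, -0.0, 0.0]
contact_force: [1.1, -0.7, -0.0]
finger_force: 0.0
q [ 1.07  0.76 -1.2   1.9   0.82  1.08  1.33] tcp [ 0.4414 -0.2324  0.2177] boxyaw 0.2354 F [ 1.0688 -0.7219 -0.0325]
need dx,dy,wz [0.0026 0.0076] 0.0008
top [434. 176. 474. 215.] 0.94
top [284. 159. 318. 204.] 0.58
side [316. 316. 380. 366.] 0.88
side [235. 280. 298. 336.] 0.58
side [303. 158. 349. 187.] 0.57
side [237. 337. 303. 396.] 0.55
placed top (array([ 0.6289,  0.1206, -0.0494]), np.float64(0.05133671233926884))
placed side (array([ 0.629 ,  0.1207, -0.0389]), np.float64(0.04551467169583978))
side (array([ 0.4424, -0.2298,  0.2412]), np.float64(0.04235026905023387))
side (array([ 0.4474, -0.3803, -0.2016]), np.float64(0.027235536219703316))
side (array([ 0.6013, -0.3386, -0.1667]), np.float64(0.026046767650593772))
```

```bash
python3 -m jog '[{"wx":0,"wy":0,"wz":0.002,"dx":0.003,"dy":0.008,"dz":-0.14,"hand":0},{"wx":0,"wy":0,"wz":0,"dx":0,"dy":0,"dz":-0.15,"hand":0},{"wx":0,"wy":0,"wz":0,"dx":0,"dy":0,"dz":-0.15,"hand":0},{"wx":0,"wy":0,"wz":0,"dx":0,"dy":0,"dz":-0.15,"hand":0},{"wx":0,"wy":0,"wz":0,"dx":0,"dy":0,"dz":-0.15,"hand":0}]'|grep -E "pos|rot|force"
python3 -m jog '[{"wx":0,"wy":0,"wz":0,"dx":0,"dy":0,"dz":0,"hand":0},{"wx":0,"wy":0,"wz":0,"dx":0,"dy":0,"dz":0,"hand":0},{"wx":0,"wy":0,"wz":0,"dx":0,"dy":0,"dz":0,"hand":0}]'|grep -E "pos|rot|force"
python3 -c '
from h import *
st((.4423,-.230,.239))'
```

```text
tool_pos: [0.4449, -0.2265, 0.0315]
eef_rot: [-0.121, 0.993, 0.0, 0.001]
contact_force: [-0.2, 0.2, 0.5]
finger_force: 0.0
tool_pos: [0.4453, -0.2274, 0.0344]
eef_rot: [-0.12, 0.993, 0.0, 0.002]
contact_force: [-0.2, 0.3, 0.7]
finger_force: 0.0
q [ 0.92  1.02 -0.95  2.05  1.24  0.82  1.  ] tcp [ 0.4453 -0.2274  0.0344] boxyaw 0.2414 F [-0.2183  0.2867  0.703 ]
need dx,dy,wz [-0.0119 -0.0102] -0.0012
```

```bash
python3 -m jog '[{"wx":0,"wy":0,"wz":0,"dx":-0.012,"dy":-0.01,"dz":-0.07,"hand":0},{"wx":0,"wy":0,"wz":0,"dx":0,"dy":0,"dz":-0.07,"hand":0},{"wx":0,"wy":0,"wz":0,"dx":0,"dy":0,"dz":-0.006,"hand":0},{"wx":0,"wy":0,"wz":0,"dx":0,"dy":0,"dz":0,"hand":0},{"wx":0,"wy":0,"wz":0,"dx":0,"dy":0,"dz":0,"hand":0}]'|grep -E "pos|rot|force"
python3 -m jog '[{"wx":0,"wy":0,"wz":0,"dx":0,"dy":0,"dz":0,"hand":1},{"wx":0,"wy":0,"wz":0,"dx":0,"dy":0,"dz":0,"hand":1},{"wx":0,"wy":0,"wz":0,"dx":0,"dy":0,"dz":0,"hand":1},{"wx":0,"wy":0,"wz":0,"dx":0,"dy":0,"dz":0,"hand":1}]' 30
python3 -c '
from h import *
st((.4423,-.230,.239))'
```

```text
tool_pos: [0.4418, -0.2313, -0.0021]
eef_rot: [-0.119, 0.993, -0.0, 0.002]
contact_force: [-0.1, -0.7, 0.1]
finger_force: 0.0
clock: 27.75
tool_pos: [0.4406, -0.2314, -0.0034]
eef_rot: [-0.119, 0.993, -0.0, 0.0]
contact_force: [-0.9, -0.7, 4.6]
opening: 0.767
finger_force: 30.0
q [ 0.9   1.08 -0.9   2.06  1.34  0.79  0.93] tcp [ 0.4406 -0.2314 -0.0034] boxyaw 0.2392 F [-0.906  -0.6637  4.6132]
need dx,dy,wz [0.0067 0.0058] -0.0001
```

```bash
python3 -m jog '[{"wx":0,"wy":0,"wz":0,"dx":0,"dy":0,"dz":0.08,"hand":1},{"wx":0,"wy":0,"wz":0,"dx":0,"dy":0,"dz":0.14,"hand":1},{"wx":0,"wy":0,"wz":0,"dx":0,"dy":0,"dz":0.15,"hand":1},{"wx":0,"wy":0,"wz":0,"dx":0,"dy":0,"dz":0.15,"hand":1},{"wx":0,"wy":0,"wz":0,"dx":0,"dy":0,"dz":0.15,"hand":1}]' 30|grep -E "pos|rot|force|open"
python3 -m jog '[{"wx":0,"wy":0,"wz":-0.013,"dx":0.07,"dy":0.13,"dz":0.04,"hand":1},{"wx":0,"wy":0,"wz":-0.013,"dx":0.07,"dy":0.13,"dz":0.04,"hand":1},{"wx":0,"wy":0,"wz":-0.013,"dx":0.07,"dy":0.13,"dz":0.04,"hand":1},{"wx":0,"wy":0,"wz":-0.013,"dx":0.07,"dy":0.13,"dz":0.04,"hand":1},{"wx":0,"wy":0,"wz":-0.013,"dx":0.07,"dy":0.13,"dz":0.04,"hand":1}]'|grep -E "pos|rot|force|open"
python3 -m jog '[{"wx":0,"wy":0,"wz":-0.013,"dx":0.07,"dy":0.13,"dz":0,"hand":1},{"wx":0,"wy":0,"wz":-0.013,"dx":0.07,"dy":0.13,"dz":0,"hand":1},{"wx":0,"wy":0,"wz":-0.013,"dx":0.07,"dy":0.13,"dz":0,"hand":1},{"wx":0,"wy":0,"wz":-0.013,"dx":0.07,"dy":0.13,"dz":0,"hand":1},{"wx":0,"wy":0,"wz":-0.013,"dx":0.06,"dy":0.13,"dz":0,"hand":1}]'|grep -E "pos|rot|force|open"
python3 -m jog '[{"wx":0,"wy":0,"wz":-0.013,"dx":0.05,"dy":0.1,"dz":0,"hand":1},{"wx":0,"wy":0,"wz":0,"dx":0,"dy":0,"dz":0,"hand":1},{"wx":0,"wy":0,"wz":0,"dx":0,"dy":0,"dz":0,"hand":1},{"wx":0,"wy":0,"wz":0,"dx":0,"dy":0,"dz":0,"hand":1}]'|grep -E "pos|rot|force|open"
python3 -c '
from h import *
st((.627,.1193,-.053))'
```

```text
tool_pos: [0.4394, -0.2309, 0.1649]
eef_rot: [-0.12, 0.993, 0.0, -0.001]
contact_force: [1.6, -1.1, -2.0]
opening: 0.767
finger_force: 30.0
tool_pos: [0.5276, -0.0675, 0.2138]
eef_rot: [-0.054, 0.999, -0.0, -0.0]
contact_force: [0.3, -0.3, -1.1]
opening: 0.769
finger_force: 30.0
tool_pos: [0.613, 0.095, 0.2129]
eef_rot: [0.011, 1.0, -0.0, -0.0]
contact_force: [0.8, 0.1, -2.1]
opening: 0.768
finger_force: 30.0
tool_pos: [0.6245, 0.1175, 0.2127]
eef_rot: [0.023, 1.0, -0.001, -0.001]
contact_force: [-0.2, -0.4, -2.4]
opening: 0.765
finger_force: 30.0
q [ 0.22  0.86 -0.98  1.5   0.75  1.19  0.63] tcp [0.6245 0.1175 0.2127] boxyaw -0.0465 F [-0.2383 -0.3906 -2.3583]
need dx,dy,wz [0.0098 0.0071] -0.0032
```

```bash
python3 -m jog '[{"wx":0,"wy":0,"wz":-0.003,"dx":0.01,"dy":0.007,"dz":-0.09,"hand":1},{"wx":0,"wy":0,"wz":0,"dx":0,"dy":0,"dz":-0.1,"hand":1},{"wx":0,"wy":0,"wz":0,"dx":0,"dy":0,"dz":-0.08,"hand":1},{"wx":0,"wy":0,"wz":0,"dx":0,"dy":0,"dz":0,"hand":1},{"wx":0,"wy":0,"wz":0,"dx":0,"dy":0,"dz":0,"hand":1}]'|grep -E "pos|rot|force|open"
python3 -m jog '[{"wx":0,"wy":0,"wz":0,"dx":0,"dy":0,"dz":0,"hand":1},{"wx":0,"wy":0,"wz":0,"dx":0,"dy":0,"dz":0,"hand":1},{"wx":0,"wy":0,"wz":0,"dx":0,"dy":0,"dz":0,"hand":1}]'|grep -E "pos|rot|force|open"
python3 -c '
from h import *
st((.627,.1193,-.053))'
```

```text
tool_pos: [0.6269, 0.1181, 0.1451]
eef_rot: [0.027, 1.0, -0.001, -0.001]
contact_force: [-0.6, 0.5, -0.8]
opening: 0.763
finger_force: 30.0
tool_pos: [0.6284, 0.1206, 0.1475]
eef_rot: [0.027, 1.0, 0.0, 0.001]
contact_force: [1.3, -0.2, -1.9]
opening: 0.761
finger_force: 30.0
q [ 0.2   0.93 -0.94  1.56  0.82  1.08  0.57] tcp [0.6284 0.1206 0.1475] boxyaw -0.0532 F [ 1.3046 -0.1896 -1.9062]
need dx,dy,wz [-0.0058 -0.0052] 0.0001
```

```bash
python3 -m jog '[{"wx":0,"wy":0,"wz":0,"dx":-0.006,"dy":-0.005,"dz":-0.03,"hand":1},{"wx":0,"wy":0,"wz":0,"dx":0,"dy":0,"dz":-0.02,"hand":1},{"wx":0,"wy":0,"wz":0,"dx":0,"dy":0,"dz":0,"hand":1},{"wx":0,"wy":0,"wz":0,"dx":0,"dy":0,"dz":0,"hand":1},{"wx":0,"wy":0,"wz":0,"dx":0,"dy":0,"dz":0,"hand":1}]'|grep -E "pos|rot|force|open"
python3 -m jog '[{"wx":0,"wy":0,"wz":0,"dx":0,"dy":0,"dz":-0.004,"hand":1},{"wx":0,"wy":0,"wz":0,"dx":0,"dy":0,"dz":0,"hand":1},{"wx":0,"wy":0,"wz":0,"dx":0,"dy":0,"dz":0,"hand":1}]'|grep -E "pos|rot|force|open"
```

```text
tool_pos: [0.6263, 0.1189, 0.1335]
eef_rot: [0.026, 1.0, -0.0, 0.0]
contact_force: [-0.4, -0.5, 0.6]
opening: 0.765
finger_force: 30.0
tool_pos: [0.6261, 0.119, 0.1327]
eef_rot: [0.026, 1.0, -0.0, -0.0]
contact_force: [-2.3, -2.2, 2.0]
opening: 0.763
finger_force: 30.0
```

```bash
python3 -m jog '[{"wx":0,"wy":0,"wz":0,"dx":0.002,"dy":0,"dz":0.003,"hand":1},{"wx":0,"wy":0,"wz":0,"dx":0,"dy":0,"dz":0,"hand":0},{"wx":0,"wy":0,"wz":0,"dx":0,"dy":0,"dz":0,"hand":0},{"wx":0,"wy":0,"wz":0,"dx":0,"dy":0,"dz":0,"hand":0},{"wx":0,"wy":0,"wz":0,"dx":0,"dy":0,"dz":0,"hand":0}]'
python3 -m jog '[{"wx":0,"wy":0,"wz":0,"dx":0,"dy":0,"dz":0.08,"hand":0},{"wx":0,"wy":0,"wz":0,"dx":0,"dy":0,"dz":0.15,"hand":0},{"wx":0,"wy":0,"wz":0,"dx":0,"dy":0,"dz":0.15,"hand":0},{"wx":0,"wy":0,"wz":0,"dx":0,"dy":0,"dz":0,"hand":0}]'|grep -E "pos|rot|force"
python3 -m jog '[{"wx":0,"wy":0,"wz":-0.01,"dx":-0.008,"dy":-0.15,"dz":0,"hand":0},{"wx":0,"wy":0,"wz":-0.01,"dx":-0.008,"dy":-0.15,"dz":0,"hand":0},{"wx":0,"wy":0,"wz":-0.01,"dx":-0.008,"dy":-0.15,"dz":0,"hand":0},{"wx":0,"wy":0,"wz":-0.01,"dx":-0.008,"dy":-0.15,"dz":0,"hand":0},{"wx":0,"wy":0,"wz":-0.01,"dx":-0.008,"dy":-0.15,"dz":0,"hand":0}]'|grep -E "pos|rot|force"
python3 -m jog '[{"wx":0,"wy":0,"wz":-0.007,"dx":-0.008,"dy":-0.15,"dz":0,"hand":0},{"wx":0,"wy":0,"wz":0,"dx":-0.008,"dy":-0.15,"dz":0,"hand":0},{"wx":0,"wy":0,"wz":0,"dx":-0.008,"dy":-0.15,"dz":0,"hand":0},{"wx":0,"wy":0,"wz":0,"dx":-0.008,"dy":-0.15,"dz":0,"hand":0},{"wx":0,"wy":0,"wz":0,"dx":-0.008,"dy":-0.15,"dz":0,"hand":0}]'|grep -E "pos|rot|force"
python3 -m jog '[{"wx":0,"wy":0,"wz":0,"dx":-0.008,"dy":-0.15,"dz":0,"hand":0},{"wx":0,"wy":0,"wz":0,"dx":-0.008,"dy":-0.15,"dz":0,"hand":0},{"wx":0,"wy":0,"wz":0,"dx":0,"dy":0,"dz":0,"hand":0},{"wx":0,"wy":0,"wz":0,"dx":0,"dy":0,"dz":0,"hand":0}]'|grep -E "pos|rot|force"
cat >> h.py <<'E'
def look(n,cands):
    M=masks("box1")
    z0=.105+.032*(n-1)
    for c in("top","side"):
        m=near(M[c],c,[.629,.1187,z0+.016])
        if m is None:print("no mask",c);continue
        P=[p+[0,0,.032*k] for k in range(n) for p in BOX]
        print("top box ",c,fit({c:m},BOX,(.629,.1187,(-.053,)),z=z0)," column",fit({c:m},P,(.629,.1187,(-.053,)),z=.105))
    for X in cands:
        for c in("top","side"):
            m=near(M[c],c,[X[0],X[1],.016])
            if m is not None:print(X,c,fit({c:m},BOX,(X[0],X[1],(X[2],))))
E
python3 - <<'E'
from h import *
st((.6017,-.3387,-.167))
look(2,((.4474,-.3803,-.2),(.602,-.3387,-.167)))
E
```

```text
clock: 31.08
tool_pos: [0.6267, 0.1194, 0.133]
eef_rot: [0.026, 1.0, 0.0, 0.0]
contact_force: [-1.0, -0.2, -0.0]
opening: 0.994
finger_force: 0.0
tool_pos: [0.6299, 0.1225, 0.2357]
eef_rot: [0.026, 1.0, 0.003, 0.005]
contact_force: [0.5, 1.5, -0.1]
finger_force: 0.0
tool_pos: [0.6165, -0.07, 0.2281]
eef_rot: [0.077, 0.997, 0.0, 0.0]
contact_force: [0.4, -0.0, -0.2]
finger_force: 0.0
tool_pos: [0.6064, -0.2578, 0.228]
eef_rot: [0.083, 0.997, 0.0, 0.0]
contact_force: [0.4, 0.1, 1.0]
finger_force: 0.0
tool_pos: [0.6018, -0.334, 0.2271]
eef_rot: [0.086, 0.996, -0.0, -0.0]
contact_force: [0.9, 1.1, -0.2]
finger_force: 0.0
q [ 0.87  0.92 -0.99  1.31  0.76  1.31  1.28] tcp [ 0.6018 -0.334   0.2271] boxyaw -0.1727 F [ 0.949   1.0958 -0.2064]
need dx,dy,wz [-0.0003 -0.0186] 0.0029
top box  top (array([ 0.6282,  0.1209, -0.0433]), np.float64(0.056360931485131216))  column (array([ 0.6299,  0.1212, -0.0336]), np.float64(0.06305613272637856))
top box  side (array([ 0.6256,  0.1171, -0.058 ]), np.float64(0.4532175622542596))  column (array([ 0.6157,  0.1508, -0.1744]), np.float64(0.5715616742443141))
(0.4474, -0.3803, -0.2) side (array([ 0.4477, -0.3803, -0.187 ]), np.float64(0.041248943335301824))
(0.602, -0.3387, -0.167) side (array([ 0.6016, -0.3385, -0.1655]), np.float64(0.024806884303845034))
```

```bash
python3 -m jog '[{"wx":0,"wy":0,"wz":0.003,"dx":0,"dy":-0.018,"dz":-0.15,"hand":0},{"wx":0,"wy":0,"wz":0,"dx":0,"dy":0,"dz":-0.15,"hand":0},{"wx":0,"wy":0,"wz":0,"dx":0,"dy":0,"dz":-0.15,"hand":0},{"wx":0,"wy":0,"wz":0,"dx":0,"dy":0,"dz":-0.15,"hand":0},{"wx":0,"wy":0,"wz":0,"dx":0,"dy":0,"dz":-0.15,"hand":0}]'|grep -E "pos|rot|force"
python3 -m jog '[{"wx":0,"wy":0,"wz":0,"dx":0,"dy":0,"dz":-0.05,"hand":0},{"wx":0,"wy":0,"wz":0,"dx":0,"dy":0,"dz":0,"hand":0},{"wx":0,"wy":0,"wz":0,"dx":0,"dy":0,"dz":0,"hand":0},{"wx":0,"wy":0,"wz":0,"dx":0,"dy":0,"dz":0,"hand":0}]'|grep -E "pos|rot|force"
python3 -c '
from h import *
st((.6017,-.3386,-.167))'
```

```text
tool_pos: [0.6032, -0.3336, 0.0395]
eef_rot: [0.079, 0.997, 0.0, 0.0]
contact_force: [-0.7, 0.1, -0.3]
finger_force: 0.0
tool_pos: [0.605, -0.3349, 0.0311]
eef_rot: [0.08, 0.997, -0.0, 0.002]
contact_force: [0.1, -0.3, 0.7]
finger_force: 0.0
q [ 0.84  1.14 -0.88  1.44  0.96  1.02  1.14] tcp [ 0.605  -0.3349  0.0311] boxyaw -0.1603 F [ 0.0677 -0.3242  0.7309]
need dx,dy,wz [-0.0132 -0.0148] -0.0033
```

```bash
python3 -m jog '[{"wx":0,"wy":0,"wz":-0.003,"dx":-0.013,"dy":-0.015,"dz":-0.07,"hand":0},{"wx":0,"wy":0,"wz":0,"dx":0,"dy":0,"dz":-0.06,"hand":0},{"wx":0,"wy":0,"wz":0,"dx":0,"dy":0,"dz":-0.006,"hand":0},{"wx":0,"wy":0,"wz":0,"dx":0,"dy":0,"dz":0,"hand":0},{"wx":0,"wy":0,"wz":0,"dx":0,"dy":0,"dz":0,"hand":0}]'|grep -E "pos|rot|force"
python3 -m jog '[{"wx":0,"wy":0,"wz":0,"dx":0,"dy":0,"dz":0,"hand":1},{"wx":0,"wy":0,"wz":0,"dx":0,"dy":0,"dz":0,"hand":1},{"wx":0,"wy":0,"wz":0,"dx":0,"dy":0,"dz":0,"hand":1},{"wx":0,"wy":0,"wz":0,"dx":0,"dy":0,"dz":0,"hand":1},{"wx":0,"wy":0,"wz":0,"dx":0,"dy":0,"dz":0,"hand":1}]' 30
python3 -c '
from h import *
st((.6017,-.3386,-.167))'
```

```text
tool_pos: [0.5995, -0.3389, -0.0059]
eef_rot: [0.083, 0.997, 0.0, 0.0]
contact_force: [0.2, -0.4, 0.0]
finger_force: 0.0
clock: 34.37
tool_pos: [0.5998, -0.3391, -0.0053]
eef_rot: [0.083, 0.997, -0.0, 0.0]
contact_force: [0.4, 0.1, 2.4]
opening: 0.764
finger_force: 30.0
q [ 0.84  1.18 -0.85  1.45  1.    0.98  1.12] tcp [ 0.5998 -0.3391 -0.0053] boxyaw -0.1667 F [0.3529 0.0538 2.4479]
need dx,dy,wz [0.0075 0.0021] -0.0002
```

```bash
python3 -m jog '[{"wx":0,"wy":0,"wz":0,"dx":0,"dy":0,"dz":0.08,"hand":1},{"wx":0,"wy":0,"wz":0,"dx":0,"dy":0,"dz":0.14,"hand":1},{"wx":0,"wy":0,"wz":0,"dx":0,"dy":0,"dz":0.15,"hand":1},{"wx":0,"wy":0,"wz":0,"dx":0,"dy":0,"dz":0.15,"hand":1},{"wx":0,"wy":0,"wz":0,"dx":0,"dy":0,"dz":0.15,"hand":1}]' 30|grep -E "pos|rot|force|open"
python3 -m jog '[{"wx":0,"wy":0,"wz":0.004,"dx":0.008,"dy":0.1,"dz":0.1,"hand":1},{"wx":0,"wy":0,"wz":0.004,"dx":0.008,"dy":0.13,"dz":0.08,"hand":1},{"wx":0,"wy":0,"wz":0.004,"dx":0.008,"dy":0.14,"dz":0.08,"hand":1},{"wx":0,"wy":0,"wz":0.004,"dx":0.008,"dy":0.14,"dz":0.06,"hand":1},{"wx":0,"wy":0,"wz":0.004,"dx":0.008,"dy":0.14,"dz":0.04,"hand":1}]'|grep -E "pos|rot|force|open"
python3 -m jog '[{"wx":0,"wy":0,"wz":0.004,"dx":0.008,"dy":0.14,"dz":0,"hand":1},{"wx":0,"wy":0,"wz":0.004,"dx":0.008,"dy":0.14,"dz":0,"hand":1},{"wx":0,"wy":0,"wz":0.004,"dx":0.008,"dy":0.14,"dz":0,"hand":1},{"wx":0,"wy":0,"wz":0.005,"dx":0.008,"dy":0.14,"dz":0,"hand":1},{"wx":0,"wy":0,"wz":0.005,"dx":0.008,"dy":0.14,"dz":0,"hand":1}]'|grep -E "pos|rot|force|open"
python3 -m jog '[{"wx":0,"wy":0,"wz":0.005,"dx":0.008,"dy":0.14,"dz":0,"hand":1},{"wx":0,"wy":0,"wz":0.005,"dx":0.008,"dy":0.14,"dz":0,"hand":1},{"wx":0,"wy":0,"wz":0.005,"dx":0.008,"dy":0.14,"dz":0,"hand":1},{"wx":0,"wy":0,"wz":0,"dx":0,"dy":0.06,"dz":0,"hand":1},{"wx":0,"wy":0,"wz":0,"dx":0,"dy":0,"dz":0,"hand":1}]'|grep -E "pos|rot|force|open"
python3 -m jog '[{"wx":0,"wy":0,"wz":0,"dx":0,"dy":0,"dz":0,"hand":1},{"wx":0,"wy":0,"wz":0,"dx":0,"dy":0,"dz":0,"hand":1}]'|grep -E "pos|rot|force|open"
python3 -c '
from h import *
st((.627,.1193,-.053))'
```

```text
tool_pos: [0.5988, -0.3389, 0.1628]
eef_rot: [0.083, 0.997, 0.0, -0.001]
contact_force: [0.7, -0.9, -1.9]
opening: 0.77
finger_force: 30.0
tool_pos: [0.6096, -0.175, 0.2534]
eef_rot: [0.063, 0.998, -0.0, 0.001]
contact_force: [0.2, 0.9, -2.6]
opening: 0.766
finger_force: 30.0
tool_pos: [0.6189, -0.0003, 0.2514]
eef_rot: [0.041, 0.999, -0.0, -0.0]
contact_force: [0.5, 0.3, -1.6]
opening: 0.767
finger_force: 30.0
tool_pos: [0.6238, 0.1248, 0.252]
eef_rot: [0.022, 1.0, 0.002, -0.0]
contact_force: [-1.5, 0.0, -1.4]
opening: 0.765
finger_force: 30.0
tool_pos: [0.6255, 0.1166, 0.2511]
eef_rot: [0.027, 1.0, -0.001, -0.0]
contact_force: [-0.2, -0.8, -1.0]
opening: 0.767
finger_force: 30.0
q [ 0.23  0.82 -1.    1.45  0.71  1.26  0.67] tcp [0.6255 0.1166 0.2511] boxyaw -0.0542 F [-0.2366 -0.8285 -0.9745]
need dx,dy,wz [0.0059 0.0107] 0.0006
```

```bash
python3 -m jog '[{"wx":0,"wy":0,"wz":0,"dx":0.006,"dy":0.009,"dz":-0.08,"hand":1},{"wx":0,"wy":0,"wz":0,"dx":0,"dy":0,"dz":-0.1,"hand":1},{"wx":0,"wy":0,"wz":0,"dx":0,"dy":0,"dz":-0.08,"hand":1},{"wx":0,"wy":0,"wz":0,"dx":0,"dy":0,"dz":-0.03,"hand":1},{"wx":0,"wy":0,"wz":0,"dx":0,"dy":0,"dz":0,"hand":1}]'|grep -E "pos|rot|force|open"
python3 -m jog '[{"wx":0,"wy":0,"wz":0,"dx":0,"dy":0,"dz":0,"hand":1},{"wx":0,"wy":0,"wz":0,"dx":0,"dy":0,"dz":0,"hand":1},{"wx":0,"wy":0,"wz":0,"dx":0,"dy":0,"dz":0,"hand":1},{"wx":0,"wy":0,"wz":0,"dx":0,"dy":0,"dz":0,"hand":1}]'|grep -E "pos|rot|force|open"
python3 -c '
from h import *
st((.627,.1193,-.053))'
```

```text
tool_pos: [0.6261, 0.1177, 0.1769]
eef_rot: [0.028, 1.0, -0.001, -0.002]
contact_force: [0.1, 0.1, -1.3]
opening: 0.766
finger_force: 30.0
tool_pos: [0.6275, 0.1209, 0.1804]
eef_rot: [0.027, 1.0, 0.0, 0.001]
contact_force: [0.3, 0.5, -1.4]
opening: 0.766
finger_force: 30.0
q [ 0.21  0.9  -0.96  1.53  0.78  1.13  0.6 ] tcp [0.6275 0.1209 0.1804] boxyaw -0.053 F [ 0.3206  0.5145 -1.4426]
need dx,dy,wz [-0.0022 -0.0065] 0.0
```

```bash
python3 -m jog '[{"wx":0,"wy":0,"wz":0,"dx":-0.002,"dy":-0.006,"dz":-0.03,"hand":1},{"wx":0,"wy":0,"wz":0,"dx":0,"dy":0,"dz":-0.03,"hand":1},{"wx":0,"wy":0,"wz":0,"dx":0,"dy":0,"dz":-0.004,"hand":1},{"wx":0,"wy":0,"wz":0,"dx":0,"dy":0,"dz":0,"hand":1},{"wx":0,"wy":0,"wz":0,"dx":0,"dy":0,"dz":0,"hand":1}]'|grep -E "pos|rot|force|open"
python3 -m jog '[{"wx":0,"wy":0,"wz":0,"dx":0,"dy":0,"dz":0,"hand":1},{"wx":0,"wy":0,"wz":0,"dx":0,"dy":0,"dz":0,"hand":1}]'|grep -E "pos|rot|force|open"
```

```text
tool_pos: [0.6265, 0.1188, 0.1631]
eef_rot: [0.027, 1.0, -0.0, -0.0]
contact_force: [0.1, -0.6, 0.5]
opening: 0.769
finger_force: 30.0
tool_pos: [0.6265, 0.1189, 0.1631]
eef_rot: [0.027, 1.0, -0.0, -0.0]
contact_force: [-0.1, -1.2, 0.2]
opening: 0.762
finger_force: 30.0
```

```bash
python3 -m jog '[{"wx":0,"wy":0,"wz":0,"dx":0,"dy":0,"dz":0.001,"hand":0},{"wx":0,"wy":0,"wz":0,"dx":0,"dy":0,"dz":0,"hand":0},{"wx":0,"wy":0,"wz":0,"dx":0,"dy":0,"dz":0,"hand":0},{"wx":0,"wy":0,"wz":0,"dx":0,"dy":0,"dz":0,"hand":0},{"wx":0,"wy":0,"wz":0,"dx":0,"dy":0,"dz":0.02,"hand":0}]'|grep -E "pos|open|force"
python3 -m jog '[{"wx":0,"wy":0,"wz":0,"dx":0,"dy":0,"dz":0.08,"hand":0},{"wx":0,"wy":0,"wz":0,"dx":0,"dy":0,"dz":0.15,"hand":0},{"wx":0,"wy":0,"wz":0,"dx":0,"dy":0,"dz":0.15,"hand":0},{"wx":0,"wy":0,"wz":0,"dx":0,"dy":0,"dz":0,"hand":0}]'|grep -E "pos|rot|force"
python3 -m jog '[{"wx":0,"wy":0,"wz":-0.005,"dx":-0.051,"dy":-0.143,"dz":0,"hand":0},{"wx":0,"wy":0,"wz":-0.005,"dx":-0.051,"dy":-0.143,"dz":0,"hand":0},{"wx":0,"wy":0,"wz":-0.005,"dx":-0.051,"dy":-0.143,"dz":0,"hand":0},{"wx":0,"wy":0,"wz":-0.005,"dx":-0.051,"dy":-0.143,"dz":0,"hand":0},{"wx":0,"wy":0,"wz":-0.005,"dx":-0.051,"dy":-0.143,"dz":0,"hand":0}]'|grep -E "pos|rot|force"
python3 -m jog '[{"wx":0,"wy":0,"wz":-0.005,"dx":-0.051,"dy":-0.143,"dz":0,"hand":0},{"wx":0,"wy":0,"wz":-0.005,"dx":-0.051,"dy":-0.143,"dz":0,"hand":0},{"wx":0,"wy":0,"wz":-0.005,"dx":-0.051,"dy":-0.143,"dz":0,"hand":0},{"wx":0,"wy":0,"wz":-0.005,"dx":-0.051,"dy":-0.143,"dz":0,"hand":0},{"wx":0,"wy":0,"wz":-0.005,"dx":-0.051,"dy":-0.143,"dz":0,"hand":0}]'|grep -E "pos|rot|force"
python3 -m jog '[{"wx":0,"wy":0,"wz":-0.005,"dx":-0.051,"dy":-0.143,"dz":0,"hand":0},{"wx":0,"wy":0,"wz":-0.005,"dx":-0.051,"dy":-0.143,"dz":0,"hand":0},{"wx":0,"wy":0,"wz":-0.005,"dx":-0.051,"dy":-0.143,"dz":0,"hand":0},{"wx":0,"wy":0,"wz":-0.005,"dx":-0.051,"dy":-0.143,"dz":0,"hand":0},{"wx":0,"wy":0,"wz":0,"dx":0,"dy":0,"dz":0,"hand":0}]'|grep -E "pos|rot|force"
python3 - <<'E'
from h import *
look(3,((.4475,-.3803,-.194),))
st((.4475,-.3804,-.194))
E
```

```text
tool_pos: [0.6259, 0.1189, 0.1677]
contact_force: [-1.4, 0.7, -0.4]
opening: 0.999
finger_force: 0.0
tool_pos: [0.6294, 0.1225, 0.2716]
eef_rot: [0.026, 1.0, 0.003, 0.006]
contact_force: [0.3, 1.1, 0.1]
finger_force: 0.0
tool_pos: [0.562, -0.061, 0.2637]
eef_rot: [0.051, 0.999, -0.0, 0.0]
contact_force: [1.6, -0.3, -0.8]
finger_force: 0.0
tool_pos: [0.4982, -0.24, 0.2638]
eef_rot: [0.076, 0.997, -0.0, 0.0]
contact_force: [-0.0, -0.4, 0.5]
finger_force: 0.0
tool_pos: [0.4434, -0.3908, 0.2621]
eef_rot: [0.103, 0.995, -0.002, -0.001]
contact_force: [-0.6, -1.1, 0.5]
finger_force: 0.0
top box  top (array([ 0.6292,  0.1211, -0.0455]), np.float64(0.04396307775232444))  column (array([ 0.6316,  0.1214, -0.0504]), np.float64(0.09040456168254352))
top box  side (array([ 0.6289,  0.1179, -0.038 ]), np.float64(0.040454450275068665))  column (array([0.6386, 0.2004, 0.0002]), np.float64(0.40828242653742497))
(0.4475, -0.3803, -0.194) top (array([ 0.4473, -0.3817, -0.2038]), np.float64(0.06202451394759101))
(0.4475, -0.3803, -0.194) side (array([ 0.4472, -0.3801, -0.1988]), np.float64(0.035097306792724714))
q [ 1.19  0.77 -1.08  1.59  0.71  1.22  1.35] tcp [ 0.4486 -0.38    0.2638] boxyaw -0.1909 F [0.8142 0.8246 0.98  ]
need dx,dy,wz [-0.0044 -0.0017] -0.0015
```

```bash
python3 -m jog '[{"wx":0,"wy":0,"wz":-0.002,"dx":-0.005,"dy":-0.002,"dz":-0.15,"hand":0},{"wx":0,"wy":0,"wz":0,"dx":0,"dy":0,"dz":-0.15,"hand":0},{"wx":0,"wy":0,"wz":0,"dx":0,"dy":0,"dz":-0.15,"hand":0},{"wx":0,"wy":0,"wz":0,"dx":0,"dy":0,"dz":-0.15,"hand":0},{"wx":0,"wy":0,"wz":0,"dx":0,"dy":0,"dz":-0.15,"hand":0}]'|grep -E "pos|rot|force"
python3 -m jog '[{"wx":0,"wy":0,"wz":0,"dx":0,"dy":0,"dz":-0.15,"hand":0},{"wx":0,"wy":0,"wz":0,"dx":0,"dy":0,"dz":-0.05,"hand":0},{"wx":0,"wy":0,"wz":0,"dx":0,"dy":0,"dz":0,"hand":0},{"wx":0,"wy":0,"wz":0,"dx":0,"dy":0,"dz":0,"hand":0},{"wx":0,"wy":0,"wz":0,"dx":0,"dy":0,"dz":0,"hand":0}]'|grep -E "pos|rot|force"
python3 -c '
from h import *
st((.4474,-.3803,-.196))'
```

```text
tool_pos: [0.448, -0.3799, 0.0751]
eef_rot: [0.096, 0.995, 0.0, 0.001]
contact_force: [-0.4, -0.2, -0.4]
finger_force: 0.0
tool_pos: [0.4489, -0.3818, 0.0284]
eef_rot: [0.098, 0.995, -0.0, 0.002]
contact_force: [-0.4, -0.6, 0.3]
finger_force: 0.0
q [ 1.09  1.05 -0.86  1.78  1.06  0.85  1.07] tcp [ 0.4489 -0.3818  0.0284] boxyaw -0.1959 F [-0.3719 -0.5634  0.3138]
need dx,dy,wz [-0.0061  0.0059] -0.0001
```

```bash
python3 -m jog '[{"wx":0,"wy":0,"wz":0,"dx":-0.003,"dy":0.006,"dz":-0.06,"hand":0},{"wx":0,"wy":0,"wz":0,"dx":0,"dy":0,"dz":-0.06,"hand":0},{"wx":0,"wy":0,"wz":0,"dx":0,"dy":0,"dz":-0.006,"hand":0},{"wx":0,"wy":0,"wz":0,"dx":0,"dy":0,"dz":0,"hand":0},{"wx":0,"wy":0,"wz":0,"dx":0,"dy":0,"dz":0,"hand":0}]'|grep -E "pos|rot|force"
python3 -m jog '[{"wx":0,"wy":0,"wz":0,"dx":0,"dy":0,"dz":0,"hand":1},{"wx":0,"wy":0,"wz":0,"dx":0,"dy":0,"dz":0,"hand":1},{"wx":0,"wy":0,"wz":0,"dx":0,"dy":0,"dz":0,"hand":1},{"wx":0,"wy":0,"wz":0,"dx":0,"dy":0,"dz":0,"hand":1},{"wx":0,"wy":0,"wz":0,"dx":0,"dy":0,"dz":0,"hand":1}]' 30
python3 -c '
from h import *
st((.4474,-.3803,-.196))'
```

```text
tool_pos: [0.4471, -0.3808, -0.0038]
eef_rot: [0.098, 0.995, -0.0, 0.001]
contact_force: [-0.2, -1.0, 0.8]
finger_force: 0.0
clock: 41.4
tool_pos: [0.4462, -0.3808, -0.005]
eef_rot: [0.098, 0.995, -0.0, 0.0]
contact_force: [-0.6, 0.1, 5.0]
opening: 0.766
finger_force: 30.0
q [ 1.07  1.09 -0.82  1.79  1.12  0.8   1.03] tcp [ 0.4462 -0.3808 -0.005 ] boxyaw -0.197 F [-0.586   0.1495  5.0266]
need dx,dy,wz [0.0048 0.002 ] 0.0005
```

```bash
python3 -m jog '[{"wx":0,"wy":0,"wz":0,"dx":0,"dy":0,"dz":0.08,"hand":1},{"wx":0,"wy":0,"wz":0,"dx":0,"dy":0,"dz":0.14,"hand":1},{"wx":0,"wy":0,"wz":0,"dx":0,"dy":0,"dz":0.15,"hand":1},{"wx":0,"wy":0,"wz":0,"dx":0,"dy":0,"dz":0.15,"hand":1},{"wx":0,"wy":0,"wz":0,"dx":0,"dy":0,"dz":0.15,"hand":1}]' 30|grep -E "pos|rot|force|open"
python3 -m jog '[{"wx":0,"wy":0,"wz":0.005,"dx":0.03,"dy":0.08,"dz":0.12,"hand":1},{"wx":0,"wy":0,"wz":0.005,"dx":0.04,"dy":0.1,"dz":0.12,"hand":1},{"wx":0,"wy":0,"wz":0.005,"dx":0.04,"dy":0.1,"dz":0.12,"hand":1},{"wx":0,"wy":0,"wz":0.005,"dx":0.04,"dy":0.12,"dz":0.1,"hand":1},{"wx":0,"wy":0,"wz":0.005,"dx":0.05,"dy":0.13,"dz":0.06,"hand":1}]'|grep -E "pos|rot|force|open"
python3 -m jog '[{"wx":0,"wy":0,"wz":0.005,"dx":0.052,"dy":0.143,"dz":0,"hand":1},{"wx":0,"wy":0,"wz":0.005,"dx":0.052,"dy":0.143,"dz":0,"hand":1},{"wx":0,"wy":0,"wz":0.005,"dx":0.052,"dy":0.143,"dz":0,"hand":1},{"wx":0,"wy":0,"wz":0.005,"dx":0.052,"dy":0.143,"dz":0,"hand":1},{"wx":0,"wy":0,"wz":0.005,"dx":0.052,"dy":0.143,"dz":0,"hand":1}]'|grep -E "pos|rot|force|open"
python3 -m jog '[{"wx":0,"wy":0,"wz":0.005,"dx":0.052,"dy":0.143,"dz":0,"hand":1},{"wx":0,"wy":0,"wz":0.005,"dx":0.052,"dy":0.143,"dz":0,"hand":1},{"wx":0,"wy":0,"wz":0.005,"dx":0.052,"dy":0.143,"dz":0,"hand":1},{"wx":0,"wy":0,"wz":0.005,"dx":0.052,"dy":0.143,"dz":0,"hand":1},{"wx":0,"wy":0,"wz":0,"dx":0.03,"dy":0.1,"dz":0,"hand":1}]'|grep -E "pos|rot|force|open"
python3 -m jog '[{"wx":0,"wy":0,"wz":0,"dx":0,"dy":0,"dz":0,"hand":1},{"wx":0,"wy":0,"wz":0,"dx":0,"dy":0,"dz":0,"hand":1},{"wx":0,"wy":0,"wz":0,"dx":0,"dy":0,"dz":0,"hand":1}]'|grep -E "pos|rot|force|open"
python3 -c '
from h import *
st((.6277,.119,-.053))'
```

```text
tool_pos: [0.4451, -0.3797, 0.1628]
eef_rot: [0.098, 0.995, 0.001, -0.001]
contact_force: [0.8, -0.9, -3.0]
opening: 0.77
finger_force: 30.0
tool_pos: [0.4963, -0.2472, 0.2941]
eef_rot: [0.074, 0.997, -0.0, 0.001]
contact_force: [1.0, -0.2, -3.0]
opening: 0.763
finger_force: 30.0
tool_pos: [0.5606, -0.0676, 0.2912]
eef_rot: [0.048, 0.999, -0.0, -0.001]
contact_force: [0.3, -0.3, -2.3]
opening: 0.77
finger_force: 30.0
tool_pos: [0.6202, 0.1031, 0.2912]
eef_rot: [0.026, 1.0, 0.001, -0.001]
contact_force: [0.6, 1.1, -2.2]
opening: 0.767
finger_force: 30.0
tool_pos: [0.62, 0.0977, 0.291]
eef_rot: [0.029, 1.0, -0.001, -0.001]
contact_force: [-0.0, -0.2, -2.5]
opening: 0.764
finger_force: 30.0
q [ 0.27  0.77 -1.02  1.42  0.66  1.32  0.72] tcp [0.62   0.0977 0.291 ] boxyaw -0.0571 F [-0.0252 -0.1572 -2.4636]
need dx,dy,wz [0.0309 0.0853] 0.0021
```

```bash
python3 -m jog '[{"wx":0,"wy":0,"wz":0.002,"dx":0.03,"dy":0.08,"dz":0,"hand":1},{"wx":0,"wy":0,"wz":0,"dx":0,"dy":0,"dz":-0.1,"hand":1},{"wx":0,"wy":0,"wz":0,"dx":0,"dy":0,"dz":-0.1,"hand":1},{"wx":0,"wy":0,"wz":0,"dx":0,"dy":0,"dz":-0.1,"hand":1},{"wx":0,"wy":0,"wz":0,"dx":0,"dy":0,"dz":-0.03,"hand":1}]'|grep -E "pos|rot|force|open"
python3 -m jog '[{"wx":0,"wy":0,"wz":0,"dx":0,"dy":0,"dz":0,"hand":1},{"wx":0,"wy":0,"wz":0,"dx":0,"dy":0,"dz":0,"hand":1},{"wx":0,"wy":0,"wz":0,"dx":0,"dy":0,"dz":0,"hand":1},{"wx":0,"wy":0,"wz":0,"dx":0,"dy":0,"dz":0,"hand":1},{"wx":0,"wy":0,"wz":0,"dx":0,"dy":0,"dz":0,"hand":1}]'|grep -E "pos|rot|force|open"
python3 -c '
from h import *
st((.6277,.119,-.053))'
```

```text
tool_pos: [0.626, 0.1146, 0.2051]
eef_rot: [0.028, 1.0, -0.002, -0.003]
contact_force: [-0.4, -0.3, -2.9]
opening: 0.765
finger_force: 30.0
tool_pos: [0.6286, 0.1192, 0.2108]
eef_rot: [0.027, 1.0, 0.0, 0.001]
contact_force: [0.4, 0.4, -2.4]
opening: 0.763
finger_force: 30.0
q [ 0.21  0.86 -0.97  1.5   0.75  1.18  0.63] tcp [0.6286 0.1192 0.2108] boxyaw -0.0531 F [ 0.3771  0.4233 -2.4393]
need dx,dy,wz [-0.0035 -0.0009] 0.0001
```

```bash
python3 -m jog '[{"wx":0,"wy":0,"wz":0,"dx":-0.002,"dy":0.002,"dz":-0.03,"hand":1},{"wx":0,"wy":0,"wz":0,"dx":0,"dy":0,"dz":-0.02,"hand":1},{"wx":0,"wy":0,"wz":0,"dx":0,"dy":0,"dz":-0.004,"hand":1},{"wx":0,"wy":0,"wz":0,"dx":0,"dy":0,"dz":0,"hand":1},{"wx":0,"wy":0,"wz":0,"dx":0,"dy":0,"dz":0,"hand":1}]'|grep -E "pos|rot|force|open"
python3 -m jog '[{"wx":0,"wy":0,"wz":0,"dx":0,"dy":0,"dz":-0.004,"hand":1},{"wx":0,"wy":0,"wz":0,"dx":0,"dy":0,"dz":0,"hand":1},{"wx":0,"wy":0,"wz":0,"dx":0,"dy":0,"dz":0,"hand":1}]'|grep -E "pos|rot|force|open"
```

```text
tool_pos: [0.6275, 0.1195, 0.1961]
eef_rot: [0.026, 1.0, 0.0, 0.0]
contact_force: [-1.6, 0.0, -0.0]
opening: 0.768
finger_force: 30.0
tool_pos: [0.6275, 0.1195, 0.1953]
eef_rot: [0.026, 1.0, 0.0, 0.0]
contact_force: [-2.3, -0.4, 2.1]
opening: 0.765
finger_force: 30.0
```

Seated. Release, rise, back off and check.

```bash
python3 -m jog '[{"wx":0,"wy":0,"wz":0,"dx":0.001,"dy":0,"dz":0.005,"hand":1},{"wx":0,"wy":0,"wz":0,"dx":0,"dy":0,"dz":0,"hand":0},{"wx":0,"wy":0,"wz":0,"dx":0,"dy":0,"dz":0,"hand":0},{"wx":0,"wy":0,"wz":0,"dx":0,"dy":0,"dz":0,"hand":0},{"wx":0,"wy":0,"wz":0,"dx":0,"dy":0,"dz":0,"hand":0}]'|grep -E "pos|open|force"
python3 -m jog '[{"wx":0,"wy":0,"wz":0,"dx":0,"dy":0,"dz":0.06,"hand":0},{"wx":0,"wy":0,"wz":0,"dx":0,"dy":0,"dz":0.12,"hand":0},{"wx":0,"wy":0,"wz":0,"dx":0,"dy":0,"dz":0.15,"hand":0},{"wx":0,"wy":0,"wz":0,"dx":0,"dy":0,"dz":0.1,"hand":0},{"wx":0,"wy":0,"wz":0,"dx":0,"dy":0,"dz":0,"hand":0}]'|grep -E "pos|rot|force"
python3 -m jog '[{"wx":0,"wy":0,"wz":0,"dx":-0.08,"dy":-0.13,"dz":0,"hand":0},{"wx":0,"wy":0,"wz":0,"dx":-0.08,"dy":-0.13,"dz":0,"hand":0},{"wx":0,"wy":0,"wz":0,"dx":-0.08,"dy":-0.13,"dz":0,"hand":0},{"wx":0,"wy":0,"wz":0,"dx":-0.08,"dy":-0.13,"dz":0,"hand":0},{"wx":0,"wy":0,"wz":0,"dx":-0.08,"dy":-0.13,"dz":0,"hand":0}]'|grep -E "pos|rot|force"
python3 -m jog '[{"wx":0,"wy":0,"wz":0,"dx":-0.08,"dy":-0.13,"dz":0,"hand":0},{"wx":0,"wy":0,"wz":0,"dx":-0.08,"dy":-0.13,"dz":0,"hand":0},{"wx":0,"wy":0,"wz":0,"dx":-0.08,"dy":-0.13,"dz":0,"hand":0},{"wx":0,"wy":0,"wz":0,"dx":-0.08,"dy":-0.13,"dz":0,"hand":0},{"wx":0,"wy":0,"wz":0,"dx":0,"dy":0,"dz":0,"hand":0}]'|grep -E "pos|rot|force"
python3 - <<'E'
from h import *
look(4,())
a=r.snapshot("side")[60:260,220:440,::-1];b=r.snapshot("top")[110:260,180:380,::-1];S=r.get_state();print(S["clock"])
cv2.imwrite("pics/end.png",np.hstack([cv2.resize(a,(440,400),interpolation=cv2.INTER_CUBIC),np.clip(cv2.resize(b,(360,400*1),interpolation=cv2.INTER_CUBIC)*1.4,0,255).astype(np.uint8)]))
print([(np.round(d["bbox"]).tolist(),round(d["p"],2)) for d in r.search_frame("top","box1")])
E
```

```text
tool_pos: [0.6278, 0.1193, 0.196]
contact_force: [0.2, -0.3, 0.3]
opening: 0.994
finger_force: 0.0
tool_pos: [0.6298, 0.1219, 0.3097]
eef_rot: [0.027, 1.0, 0.003, 0.004]
contact_force: [0.7, 1.0, 0.7]
finger_force: 0.0
tool_pos: [0.5262, -0.0446, 0.3029]
eef_rot: [0.026, 1.0, -0.0, -0.0]
contact_force: [0.2, -0.2, -0.0]
finger_force: 0.0
tool_pos: [0.4426, -0.1817, 0.3016]
eef_rot: [0.033, 0.999, -0.002, -0.003]
contact_force: [0.1, -0.8, -0.9]
finger_force: 0.0
top box  top (array([ 0.6293,  0.122 , -0.0219]), np.float64(0.05276277106314531))  column (array([ 0.631 ,  0.1221, -0.0232]), np.float64(0.15808292634085008))
top box  side (array([ 0.6295,  0.1182, -0.0303]), np.float64(0.039186624827911354))  column (array([0.6463, 0.2429, 0.1192]), np.float64(0.5039977077769782))
46.7833
[([281.0, 153.0, 319.0, 202.0], 0.68)]
```

View pics/end.png

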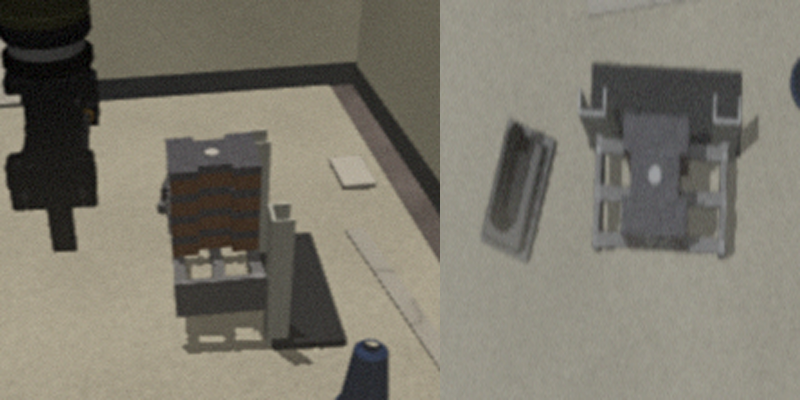

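```bash
python3 -c '
from plant import r
print(r.finish_job())'
```

```text
the job is handed in; nothing more can be done
None
```

I hung and locked the shelf, stacked all four boxes that were there in one column on its middle, left the iron, thread cone and pin tin alone, and handed the job in at about 47 s; the hand-in reported no verdict.

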